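Sort out the steel strays, sweep the brass standoffs into the empty kit box and lock it

ROBOT

A 6-joint arm with a two-finger parallel gripper is mounted at the origin on the work surface. World frame = base frame: x ahead of the robot, y to its left, z up, the work surface at z = 0. Lengths are in m, angles in rad, forces in N, time in s.
With the tool pointing down it reaches from about 0.3 to 0.875 m from the base axis. Payload 6.4 kg.
Tool frame: the origin (TCP) lies between the finger pads; the fingertips stand 11 mm ahead of it and the grasp point (between the pads) lies 8 mm behind it (ctrl.tcp_to_tips is the y of the fingertips in the tool frame, in m); y points along the fingers, x is the direction in which the jaws open and shut, and the axes are right-handed (so a half turn about y gives the same grasp; the last joint's range is limited). The gripper opens to 85 mm and grips with 20 to 120 N. Pads are 22 mm wide; open, the fingers measure 114 mm over their backs; the gripper's body (76 mm by 85 mm) begins 54 mm behind the grasp point. The pads swing forward as they close: fully open they stand 13 mm farther back than shut.
Start: joints at [-1.505, 0.181, 1.607, -0, 1.354, -0.206], TCP at [0.154, -0.554, 0.242] pointing down, gripper open.
Joint ranges: [-2.99, 2.99], [-0.89, 2.07], [0.3, 2.58], [-1.14, 4.28], [0, 2.63], [-3.12, 3.12]. Speed limits (rad/s): [2.57, 2.57, 3.01, 3.14, 3.14, 3.14].

INTERFACE

Orientations are given as a unit quaternion [w, x, y, z].
In Python, from bench import ctrl gives the robot as it stands.
- The arm moves only by the tool apply_moves, never from a script. Its argument "plan" is text: rows parted by semicolons, each of 7 numbers parted by spaces: the shift along the tool's x, y, z each as a share of 0.05 m, from -1 to 1, then the turn, a rotation vector about the tool's x, y, z each as a share of 0.12 rad, from -1 to 1, then the opening, from 0 (shut) to 1 (fully open). In form: dx dy dz wx wy wz claw; .... A call has exactly 5 rows; each row shifts and turns the commanded pose from where the row before left it, along the tool's axes as they then stand; what a row does not reach is not made up. A row lasts 1/10 s, in which the tool goes at most 50 mm and 8.59 degrees, less where a joint would pass 70% of its speed; a pose out of reach is approached as far as the arm can. A call with a number of a shift or a turn outside -1 to 1 is refused whole. A call with a gripper value outside its range is refused whole. The fingers move at their own pace and stop on an object; the grip force is fixed at half the most. Time passes only in rows, so rows that do not move let the fingers close, or fill a call up. It gives the time, the measured TCP pose, the force and the opening at its end, in the units of the state.
- ctrl.get_obs(): the state, without advancing time (a new reading comes with each control period).
- ctrl.camera(name): name is "scene" or "top"; returns the picture (480x640x3 uint8, red, green, blue); there is no depth.
- ctrl.get_calibration(name): a dict with "intrinsics" (3x3 intrinsics, pixels), "k1" (the pictures are not rectified: a ray, as slopes to the right and down, at radius r is drawn at 1 + k1 r^2 times it, then the intrinsics apply), "R" (3x3) and "t" (3): a world point X has camera coordinates R X + t. Camera axes: x right, y down, z forward; pixel columns grow to the right and rows downward; lengths in m; the calibration is good to about 2 mm. A picture is of the moment at which its call begins. get_calibration takes no time and is no camera call.
- ctrl.hand_in(): hands the job in, once; it reports no verdict.
Trained networks look in the newest picture that a camera, given by its name, has taken for a name from the list of things; names that differ only in an ending like _2 or _b are one class to them, and where a whole thing is asked for, a point or a joint stands for the part that bears it (a point fixed in the world has none). Each returns a list of dicts, best first, with "score" (0 to 1); they miss things now and then, are a little off and sometimes report something else, mostly with a low value. They report only what shows in the picture. A call takes as long as a camera call. They do not tell look-alikes from the thing itself.
- ctrl.recognise(camera, target): "point" ([x, y, z] in m, in world coordinates, good to about 4 mm: the middle of the surface that is visible of it).
The state is a dict: "time_s": time; "q": joint angles; "dq": joint speeds; "joint_efforts": joint torques, N m; "eef_pos": TCP position; "eef_rot": TCP orientation; "wrist_force": force on the tool from outside, world axes, zero at the start; "torque": the same for the moment, N m; "opening": opening from 0.0 (shut) to 1.0 (fully open).
Only numpy, scipy, OpenCV 4.12 (cv2) and the standard library are available. Lean on these libraries where they do the work, as an engineer would, in place of code of your own. Each camera call takes 0.05 s, during which the arm holds its last target.

TASK

Pick the stray black steel standoffs off the white tray and put them in the red reject bin, and with the straightedge sweep all the brass ones together, as a group and not with the fingers, over the tray's end into the kit box that is still empty. Lay the straightedge flat and lengthwise back on its mat, close the lid of the box you filled and lock it: push its blue knob right in, turn it clockwise a quarter turn until it clicks, and let go. Leave the already packed box open, and do not disturb the other things on the bench.

Things in the scene. Friction and masses are not known exactly. Their poses are not given: they have to be found in the camera images.
- tray: white counting tray, fixed; 140 mm (x) x 260 mm (y), flat floor 52 mm above the bench, walls 6 mm thick rising 15 mm above the floor along its two long sides (inner faces at x = +-64 mm), open at both y ends. Origin under its centre at bench level. At each open end stands a kit box, centre 173 mm from the tray's centre along +y or -y
- box_empty: kit box that starts EMPTY, to be filled: dark grey, fixed, 140 mm (x) x 84 mm (y) x 50 mm high, walls and floor 4 mm, at one open end of the tray (1 mm gap, rim 2 mm below the tray's floor). Origin under its centre at bench level, +x away from the robot. Clear lid hinged on the +x rim, standing open. Black socket (40 mm high) for the lid's knob before the -x wall, 90 mm from the centre
- lid_empty (a joint): lid angle of the empty box, rad: 0 shut flat on the rim, about 1.57 upright. A stiff hinge holds it near upright; below about 1 rad it sinks shut by itself, slowly. Less than 1 N at its free edge tips it
- lid_empty_hinge (a point): middle of the hinge line of the empty box's lid (+x rim, underside of the lid, 50 mm above the bench). The lid is 84 mm wide, 4 mm thick and reaches 149 mm from the hinge; then a grey tongue 42 mm wide, which carries the knob, reaches to 182 mm. Shut, its top lies 54 mm above the bench
- knob_empty_grip (a point): middle of the wing of the blue knob on that lid, on the knob's axis (normal to the lid), 162 mm from the hinge, 30 mm off the tongue's underside, outside the lid (so 80 mm above the bench when shut and out). Wing 34 mm long, 10 mm thick, 20 mm high (10 mm above and below this point), over a disc of 30 mm diameter
- knob_empty (a joint): turn of that knob, rad: 0 = wing along the box's x (unlocked); grows clockwise seen from above when shut; stop at 1.57 (wing along the box's y). It locks only if pushed in before turning, and goes in fully only with the lid shut and the wing within about 0.15 rad of 0
- stem_empty (a joint): how far that knob is pushed in, m: 0 out, 0.011 at the stop; spring 4 N at 0, 8 N at the stop. With the lid shut push in more than 9 mm, turn clockwise (under 0.1 N m) past about 1.4 rad while pressing, let go: it springs back to about 7 mm with a click and stays, locked. At 9 mm it has not clicked, at 0 it is not engaged
- lid_packed (a joint): lid angle of the other kit box, which starts already PACKED with brass standoffs and stands at the other end of the tray: same make, mirrored place, same meaning; starts about upright and is to be left so
- reject_bin: red plastic reject bin, fixed on the bench, to the left or right of the boxes on the side away from the mat; open top, 110 mm (x) x 90 mm (y) x 35 mm high, walls and floor 3 mm. Origin under its centre at bench level
- mat: cork mat, 160 mm (x) x 80 mm (y) x 3 mm thick, fixed on the bench to the left or right of the boxes; the straightedge's place. Origin under its centre at bench level
- straightedge: aluminium straightedge, a flat bar 120 mm (x) x 46 mm (y) x 10 mm thick with a red grip rib standing along its middle: 70 mm long (x), 12 mm thick (y), from 10 to 40 mm above its underside; about 0.2 kg. Origin at the centre of its underside. Either long edge pushes; it fits between the tray's walls (128 mm) lengthwise across them. Starts lying on the mat
- brass1: loose hexagonal brass standoff (yellow), 25 mm long (its x), 12 mm across flats, 22 g, lying on the tray; origin at the middle of its underside
- brass2: like brass1
- brass3: like brass1
- brass4: like brass1
- brass5: like brass1; may be absent (None)
- brass6: like brass1; may be absent (None)
- steel1: stray black-finished steel standoff among the brass ones, same size, mass and origin; may be absent (None)
- steel2: like steel1; may be absent (None)
- steel3: like steel1; may be absent (None)
- canister: bystander: clear screw-top canister, 72 mm wide, 93 mm high; origin under its centre
- reel_hub: bystander: white plastic reel hub, 60 mm wide, 16 mm high
- tinner_tin: bystander: black tin, 45 mm wide, 18 mm high
- power_module: bystander: blue power module with a push button, 50 x 36 x 23 mm
Mind the look-alikes: they are no part of the job. Several things have the shape of the reject_bin; the one meant has the colours described above.

How it is judged:
On the way, in this order (a step that is already met when the one before it is completed fails the run):
1. The held straightedge pushes at least two brass standoffs at the same time on the tray (((contact force between straightedge and brass2 above 0.02 N and contact force between straightedge and brass1 above 0.02 N) or (contact force between straightedge and brass3 above 0.02 N and contact force between straightedge and brass1 above 0.02 N) or (contact force between straightedge and brass3 above 0.02 N and contact force between straightedge and brass2 above 0.02 N) or (contact force between straightedge and brass4 above 0.02 N and contact force between straightedge and brass1 above 0.02 N) or (contact force between straightedge and brass4 above 0.02 N and contact force between straightedge and brass2 above 0.02 N) or (contact force between straightedge and brass4 above 0.02 N and contact force between straightedge and brass3 above 0.02 N)) and contact force between the fingers and straightedge above 1 N), for 0.05 s.
2. All brass standoffs are in the box that was empty (x of brass1 in the frame of box_empty between -0.068 and 0.068 m and y of brass1 in the frame of box_empty between -0.04 and 0.04 m and z of each of brass1, brass2, brass3, brass4, brass5, brass6 in the frame of box_empty below 0.047 m and x of brass2 in the frame of box_empty between -0.068 and 0.068 m and y of brass2 in the frame of box_empty between -0.04 and 0.04 m and x of brass3 in the frame of box_empty between -0.068 and 0.068 m and y of brass3 in the frame of box_empty between -0.04 and 0.04 m and x of brass4 in the frame of box_empty between -0.068 and 0.068 m and y of brass4 in the frame of box_empty between -0.04 and 0.04 m and x of brass5 in the frame of box_empty between -0.068 and 0.068 m and y of brass5 in the frame of box_empty between -0.04 and 0.04 m and x of brass6 in the frame of box_empty between -0.068 and 0.068 m and y of brass6 in the frame of box_empty between -0.04 and 0.04 m), for 0.2 s.
3. With the lid of that box down, its knob is pushed right in (value of joint lid_empty below 0.04 rad and value of joint stem_empty above 0.0085 m), for 0.05 s.
At the end, for the whole second after the job is handed in: Brass all in the once empty box, below its rim; steel all in the red bin; box lid shut (0.04 rad) and locked: knob past 1.25 rad, sprung back to 5.5-8.2 mm; straightedge flat and at rest on the mat, centre within 40 mm along and 30 mm across, lengthwise within 0.35 rad (all of step 2 and x of steel1 in the frame of reject_bin between -0.054 and 0.054 m and y of steel1 in the frame of reject_bin between -0.044 and 0.044 m and z of each of steel1, steel2, steel3 in the frame of reject_bin below 0.034 m and x of steel2 in the frame of reject_bin between -0.054 and 0.054 m and y of steel2 in the frame of reject_bin between -0.044 and 0.044 m and x of steel3 in the frame of reject_bin between -0.054 and 0.054 m and y of steel3 in the frame of reject_bin between -0.044 and 0.044 m and value of joint lid_empty below 0.04 rad and value of joint stem_empty between 0.0055 and 0.0082 m and value of joint knob_empty above 1.25 rad and x of straightedge in the frame of mat between -0.04 and 0.04 m and y of straightedge in the frame of mat between -0.03 and 0.03 m and z of straightedge in the frame of mat below 0.007 m and angle between straightedge's own z axis and vertical below 0.08 rad and angle between the x axis of straightedge and the x axis of mat, either way round below 0.35 rad and linear speed of straightedge below 0.02 m/s); the robot touches nothing.
It fails at once if The fingers grip or press a brass standoff on the tray (over 10 N) ((contact force between the fingers and brass1 above 10 N and x of brass1 in the frame of tray between -0.066 and 0.066 m and y of brass1 in the frame of tray between -0.128 and 0.128 m and z of brass1 in the frame of tray below 0.09 m) or (contact force between the fingers and brass2 above 10 N and x of brass2 in the frame of tray between -0.066 and 0.066 m and y of brass2 in the frame of tray between -0.128 and 0.128 m and z of brass2 in the frame of tray below 0.09 m) or (contact force between the fingers and brass3 above 10 N and x of brass3 in the frame of tray between -0.066 and 0.066 m and y of brass3 in the frame of tray between -0.128 and 0.128 m and z of brass3 in the frame of tray below 0.09 m) or (contact force between the fingers and brass4 above 10 N and x of brass4 in the frame of tray between -0.066 and 0.066 m and y of brass4 in the frame of tray between -0.128 and 0.128 m and z of brass4 in the frame of tray below 0.09 m) or (contact force between the fingers and brass5 above 10 N and x of brass5 in the frame of tray between -0.066 and 0.066 m and y of brass5 in the frame of tray between -0.128 and 0.128 m and z of brass5 in the frame of tray below 0.09 m) or (contact force between the fingers and brass6 above 10 N and x of brass6 in the frame of tray between -0.066 and 0.066 m and y of brass6 in the frame of tray between -0.128 and 0.128 m and z of brass6 in the frame of tray below 0.09 m)).
It fails at once if The packed box is interfered with: its lid is moved from upright (below 1.3 rad) (value of joint lid_packed below 1.3 rad).
It fails at once if A bystander is shifted more than 20 mm (distance of any of canister, reel_hub, tinner_tin, power_module from where it was at the start of the episode above 0.02 m).
Of brass5, brass6 only 1 to 2 are there at a start; the rules pass over those that are not, and their reading is None.
Of steel1, steel2, steel3 only 2 to 3 are there at a start; the rules pass over those that are not, and their reading is None.
At some moment in a run one of brass1, brass2, brass3, brass4, brass5, brass6, steel1, steel2, steel3 may be knocked a few centimetres aside while the robot is not near it.
Once in a run the grip may slacken for a moment while it holds something.
It also fails if it takes over 200 s, if anything falls off the work surface, if the arm or the gripper's body presses on something with over 40 N, if the wrist force passes 120 N, or if a joint passes its speed limit or range.

## Working session

There is one attempt and no reset: what is moved stays moved. The work goes in short steps, Python scripts to look and compute and a tool call to move; the robot and the scene stay as the last step left them, time stands still between calls to the robot, and variables do not carry over. Pictures are saved under pics/ and viewed, and the job is handed in when it is done.

Besides the shell and the picture viewer there is one more tool, called after ">>>" by a JSON object that holds its "fn" and its "kwargs", one argument or row to a line. apply_moves: Moves the arm, as the interface text tells. Shift numbers are shares of 0.05 m and turn numbers shares of 0.12 rad, none past 1 either way. Its arguments: {"type":"object","properties":{"plan":{"type":"string"}},"required":["plan"]}

```bash
ls; mkdir -p pics; python3 - <<'E'
from bench import ctrl
import cv2
o=ctrl.get_obs(); print(o)
for c in ("scene","top"):
    im=ctrl.camera(c); cv2.imwrite(f"pics/{c}0.png",im[:,:,::-1]); 
    k=ctrl.get_calibration(c); print(c,k)
E
```

```text
pics
{'time_s': 0.0, 'q': array([-1.50529809e+00,  1.81556470e-01,  1.60802447e+00, -9.44552334e-06,
        1.35381496e+00, -2.06310560e-01]), 'dq': array([-0.00132731,  0.00013703,  0.00164965,  0.00158389, -0.00033401,
       -0.00031229]), 'joint_efforts': array([ 1.65806880e-03, -4.44868934e+01, -3.51331544e+01, -2.54935503e-04,
        9.10876610e-03, -5.71728563e-06]), 'eef_pos': array([ 0.15434428, -0.55332901,  0.24136752]), 'eef_rot': array([ 0.56361229, -0.56265375,  0.42806608, -0.4272252 ]), 'wrist_force': array([ 0.24350039,  0.16734956, -0.13472643]), 'torque': array([ 0.00101182, -0.01097487,  0.06067563]), 'opening': 1.0022648982712774}
scene {'intrinsics': array([[539.93006381,   0.        , 316.48474661],
       [  0.        , 539.93006381, 236.29984244],
       [  0.        ,   0.        ,   1.        ]]), 'k1': 0.0396498768821018, 'R': array([[ 0.44877552,  0.89346444,  0.01793954],
       [ 0.5714129 , -0.27146306, -0.7744644 ],
       [-0.68708648,  0.35781155, -0.63236308]]), 't': array([-0.24142637, -0.23016449,  1.49773095])}
top {'intrinsics': array([[594.8336356 ,   0.        , 319.97160113],
       [  0.        , 594.8336356 , 234.03724863],
       [  0.        ,   0.        ,   1.        ]]), 'k1': -0.16891035869350346, 'R': array([[-0.03047081, -0.99952337, -0.00495595],
       [-0.97848597,  0.03084095, -0.20399522],
       [ 0.20405084, -0.00136657, -0.97895934]]), 't': array([0.02873795, 0.52725705, 1.07797871])}
```

View pics/scene0.png

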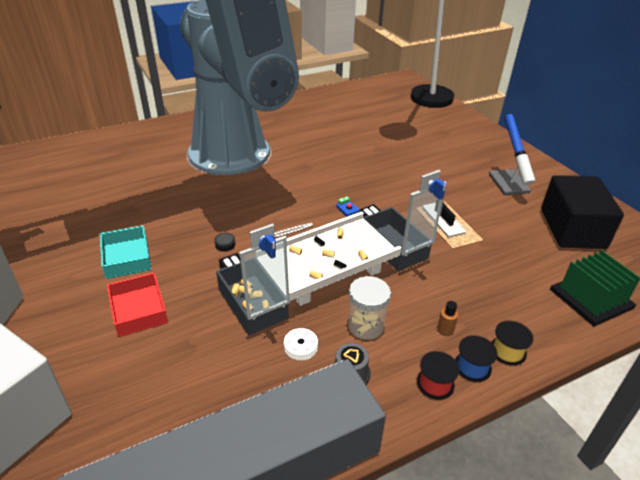

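View pics/top0.png

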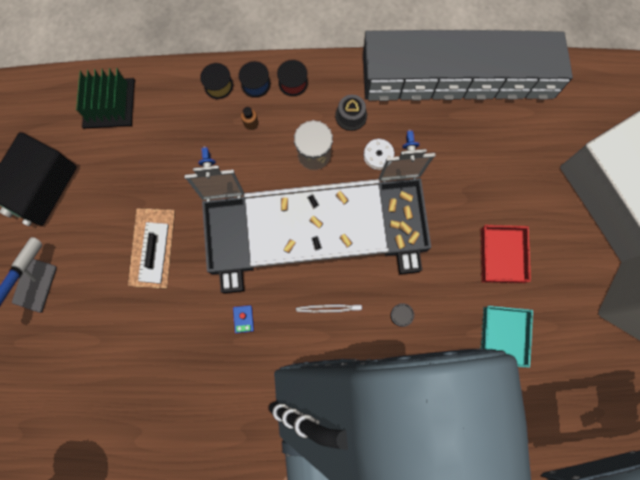

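The red bin is at top (505,253), with a teal look-alike at (508,335). The empty box is on the left at (226,238). The straightedge is on the mat at (152,249), 5 brass and 2 steel (313,201), (317,243) are on the tray. Next, close crops and the networks.

```bash
cat > h.py <<'E'
import numpy as np, cv2
from bench import ctrl
from scipy.spatial.transform import Rotation as Ro
def px2w(cam,u,v,z):
    k=ctrl.get_calibration(cam);K=k['intrinsics'];R=np.array(k['R']);t=np.array(k['t'])
    xd=(u-K[0,2])/K[0,0];yd=(v-K[1,2])/K[1,1]
    x,y=xd,yd
    for _ in range(20):
        s=1+k['k1']*(x*x+y*y);x,y=xd/s,yd/s
    d=R.T@np.array([x,y,1.]);C=-R.T@t
    return C+d*(z-C[2])/d[2]
def w2px(cam,X):
    k=ctrl.get_calibration(cam);K=k['intrinsics']
    c=np.array(k['R'])@np.array(X)+np.array(k['t']);x,y=c[0]/c[2],c[1]/c[2]
    s=1+k['k1']*(x*x+y*y)
    return np.array([K[0,0]*x*s+K[0,2],K[1,1]*y*s+K[1,2]])
def snap(cam,name,box=None,f=1):
    im=ctrl.camera(cam)[:,:,::-1].copy()
    cv2.imwrite(f'pics/{name}_full.png',im)
    c=im
    if box: c=im[box[1]:box[3],box[0]:box[2]]
    c=cv2.resize(c,None,fx=f,fy=f,interpolation=cv2.INTER_CUBIC)
    cv2.imwrite(f'pics/{name}.png',c); return im
def st():
    o=ctrl.get_obs(); w=o['eef_rot']; R=Ro.from_quat([w[1],w[2],w[3],w[0]]).as_matrix()
    return o,R
def show():
    o,R=st(); print('t',round(o['time_s'],2),'p',o['eef_pos'].round(4),'F',np.round(o['wrist_force'],1),'op',round(o['opening'],3)); print('R',R.round(3).tolist())
E
python3 - <<'E'
from h import *
im=snap('top','t1',(190,150,440,300),3.2)
cv2.imwrite('pics/t1b.png',cv2.resize(im[200:300,110:260],None,fx=5,fy=5,interpolation=cv2.INTER_CUBIC))
for n in ['tray','box_empty','lid_empty','knob_empty_grip','reject_bin','mat','straightedge','brass1','steel1','canister','reel_hub','tinner_tin','power_module']:
    r=ctrl.recognise('top',n)
    print(n,[(np.round(a['point'],3).tolist(),round(a['score'],2),w2px('top',a['point']).round().tolist()) for a in r][:8 if n!='brass1' else 16])
show()
E
```

```text
tray [([0.547, 0.022, 0.049], 0.93, [315.0, 225.0])]
box_empty [([0.562, 0.194, 0.035], 0.68, [227.0, 222.0]), ([0.705, -0.109, 0.016], 0.29, [377.0, 151.0])]
lid_empty [([0.609, 0.2, 0.161], 0.86, [212.0, 180.0])]
knob_empty_grip [([0.626, 0.2, 0.22], 0.55, [206.0, 160.0]), ([0.587, 0.078, 0.065], 0.37, [284.0, 204.0])]
reject_bin [([0.481, -0.354, 0.001], 0.94, [503.0, 257.0]), ([0.335, -0.356, 0.001], 0.89, [510.0, 330.0])]
mat [([0.532, 0.369, 0.003], 0.93, [144.0, 242.0])]
straightedge [([0.503, 0.346, 0.01], 0.87, [154.0, 256.0]), ([0.604, 0.2, 0.162], 0.34, [212.0, 183.0])]
brass1 [([0.505, 0.072, 0.064], 0.56, [289.0, 246.0]), ([0.597, -0.034, 0.063], 0.53, [343.0, 197.0]), ([0.585, 0.079, 0.06], 0.43, [284.0, 205.0]), ([0.513, -0.035, 0.064], 0.42, [345.0, 240.0]), ([0.691, 0.02, 0.092], 0.19, [314.0, 146.0])]
steel1 [([0.506, 0.02, 0.061], 0.54, [316.0, 245.0]), ([0.532, 0.366, 0.005], 0.37, [145.0, 243.0])]
canister [([0.694, 0.023, 0.092], 0.6, [312.0, 145.0])]
reel_hub [([0.702, -0.106, 0.018], 0.84, [376.0, 152.0]), ([0.621, 0.195, 0.22], 0.4, [209.0, 163.0])]
tinner_tin [([0.374, -0.142, 0.014], 0.81, [402.0, 314.0])]
power_module [([0.371, 0.166, 0.01], 0.8, [243.0, 321.0]), ([0.519, -0.034, 0.066], 0.34, [345.0, 237.0])]
t 0.8 p [ 0.1544 -0.5539  0.2423] F [ 0.2  0.5 -0.1] op 1.001
R [[0.268, -0.0, 0.963], [-0.963, 0.0, 0.268], [-0.0, -1.0, 0.0]]
```

View pics/t1.png

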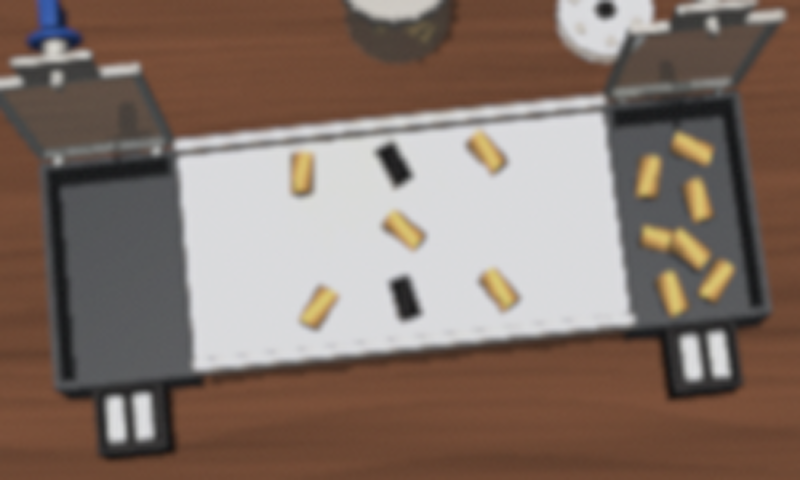

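View pics/t1b.png

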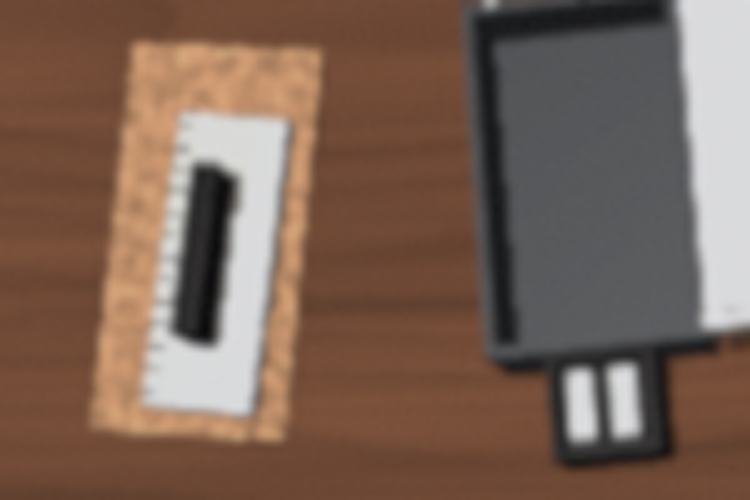

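```bash
cat >> h.py <<'E'
def blobs(im,roi=(247,185,392,268)):
    x0,y0,x1,y1=roi; c=im[y0:y1,x0:x1]
    s=4; b=cv2.resize(c,None,fx=s,fy=s,interpolation=cv2.INTER_CUBIC)
    hsv=cv2.cvtColor(b,cv2.COLOR_BGR2HSV)
    out=[]
    for n,m in (('brass',cv2.inRange(hsv,(10,80,60),(35,255,255))),('steel',cv2.inRange(hsv,(0,0,0),(180,255,75)))):
        cs,_=cv2.findContours(m,cv2.RETR_EXTERNAL,cv2.CHAIN_APPROX_NONE)
        for q in cs:
            a=cv2.contourArea(q)/s/s
            if a<15 or a>200: continue
            mm=(q.reshape(-1,2).astype(float)+.5)/s-.5+[x0,y0]
            w=np.array([px2w('top',u,v,0.062)[:2] for u,v in mm])
            (cx,cy),(w1,h1),an=cv2.minAreaRect(w.astype(np.float32)*1000)
            an=np.deg2rad(an)+(0 if w1>h1 else np.pi/2)
            an=(an+np.pi/2)%np.pi-np.pi/2
            out.append((n,cx/1000,cy/1000,max(w1,h1),min(w1,h1),an,w2px('top',(cx/1000,cy/1000,.062)).round()))
    return out
E
python3 - <<'E'
from h import *
im=cv2.imread('pics/t1_full.png')
for b in blobs(im): print(b[0],np.round(b[1:6],3),b[6])
q=lambda u,v,z:px2w('top',190+(u+.5)/3.2-.5,150+(v+.5)/3.2-.5,z)
# tray floor edges at ends
print('floorL',q(180,155,.052),q(193,370,.052)); print('floorR',q(611,108,.052),q(633,325,.052))
print('walltop far',q(178,140,.067),q(606,95,.067)); print('near floor line',q(193,370,.067),q(633,328,.067))
print('box near-left corner',q(65,390,.05),'far left',q(45,165,.05))
print('sock',q(97,398,.04),q(155,392,.04),q(103,457,.04),q(172,450,.04))
r=lambda u,v,z:px2w('top',110+(u+.5)/5-.5,200+(v+.5)/5-.5,z)
print('mat',[r(*p,.003).round(4)[:2] for p in ((132,42),(321,48),(284,441),(92,431))])
print('se',[r(*p,.013).round(4)[:2] for p in ((180,113),(291,121),(253,414),(142,407))])
print('rib',[r(*p,.043).round(4)[:2] for p in ((196,164),(222,168),(198,345),(170,335))])
bi=lambda u,v:px2w('top',u,v,.035)
print('bin',[bi(*p).round(3)[:2] for p in ((482,226),(528,227),(529,282),(484,282))])
E
python3 - <<'E'
from h import *
im=cv2.imread('pics/t1_full.png')
cv2.imwrite('pics/bin1.png',cv2.resize(im[215:380,470:545],None,fx=4,fy=4,interpolation=cv2.INTER_CUBIC)[:600])
im=cv2.imread('pics/scene0.png')
cv2.imwrite('pics/sc1.png',cv2.resize(im[165:345,205:465],None,fx=3,fy=3,interpolation=cv2.INTER_CUBIC))
E
```

```text
brass [ 0.506  0.071 23.853 11.529 -0.593] [289. 246.]
brass [ 0.514 -0.035 23.595 11.567  0.624] [345. 240.]
brass [5.5100e-01 2.0000e-02 2.4079e+01 1.1292e+01 8.4800e-01] [316. 221.]
brass [ 0.579 -0.123 26.317  6.245 -0.057] [390. 205.]
brass [ 5.8800e-01  7.9000e-02  2.4263e+01  1.1038e+01 -1.8000e-02] [284. 204.]
brass [ 0.597 -0.031 24.312 11.476  0.708] [342. 197.]
steel [ 4.77000e-01  6.00000e-03  2.55385e+02  8.19900e+00 -1.50700e+00] [324. 260.]
steel [5.1000e-01 2.0000e-02 2.1984e+01 9.6930e+00 2.9600e-01] [316. 243.]
steel [ 0.592  0.024 22.663  9.373  0.477] [313. 201.]
steel [ 0.614 -0.117 21.836 11.029  1.542] [386. 187.]
floorL [0.60411543 0.15382168 0.052     ] [0.47216794 0.14672252 0.052     ]
floorR [ 0.62534289 -0.10867311  0.052     ] [ 0.49103277 -0.11476653  0.052     ]
walltop far [0.60932249 0.15311627 0.067     ] [ 0.62913449 -0.10444576  0.067     ]
near floor line [0.46980059 0.14492973 0.067     ] [ 0.48662884 -0.11293517  0.067     ]
box near-left corner [0.46264626 0.22356596 0.05      ] far left [0.60127731 0.23690934 0.05      ]
sock [0.458773   0.20606692 0.04      ] [0.46142513 0.17109548 0.04      ] [0.42324519 0.20248966 0.04      ] [0.42634499 0.16114155 0.04      ]
mat [array([0.605 , 0.3874]), array([0.5996, 0.3079]), array([0.4394, 0.32  ]), array([0.4451, 0.399 ])]
se [array([0.572, 0.363]), array([0.5671, 0.317 ]), array([0.4491, 0.3301]), array([0.4529, 0.3753])]
rib [array([0.5441, 0.3468]), array([0.5422, 0.3363]), array([0.4725, 0.3442]), array([0.4767, 0.3554])]
bin [array([ 0.538, -0.306]), array([ 0.533, -0.4  ]), array([ 0.424, -0.391]), array([ 0.427, -0.301])]
```

View pics/sc1.png

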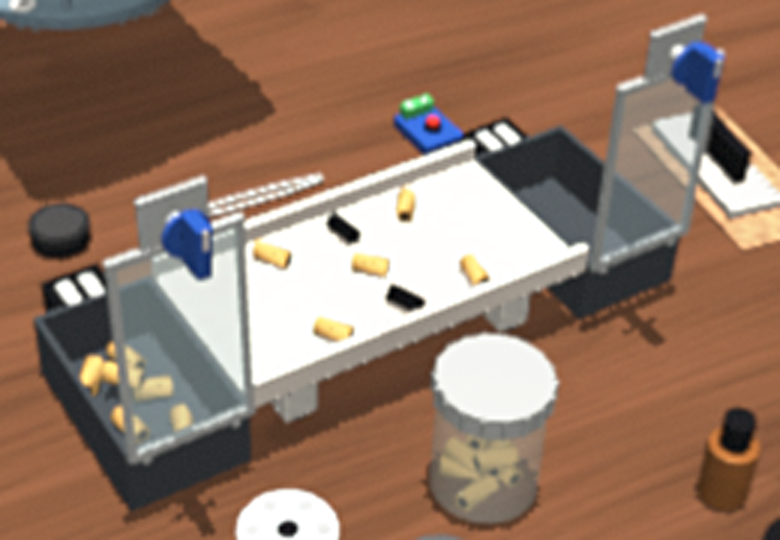

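View pics/bin1.png

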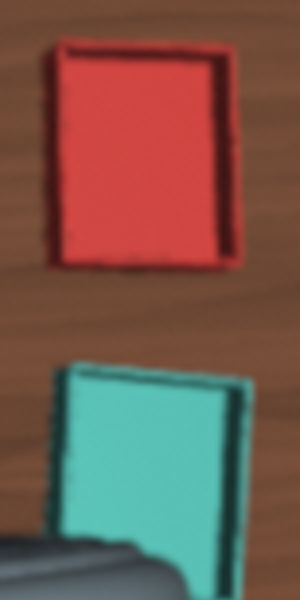

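Candidates:
- **Bins:** red at (505,253), chosen. Teal at (508,335) is the look-alike.
- **Steel:** two black standoffs on the tray, at (313,201) and (316,243).
- **Brass:** the five on the tray are the job. Those in the packed box at (405,215) and in the canister at (313,140) aren't.
- **Boxes:** the left one at (226,238) is empty.
- **Straightedge:** the only one is on the mat. Its rib looks black, not red.

First I'll get steel A.

```bash
cat >> h.py <<'E'
def plan(tgt,yaw=None,ref=None):
    """print tool-frame total shift (in units of .05m) and turn (units .12 rad) from measured pose"""
    o,R=st(); d=np.array(tgt)-o['eef_pos']
    th=np.arctan2(R[1,0],R[0,0])
    s=R.T@d/.05
    tilt=R.T@np.cross(R[:,1],[0,0,-1])/.12
    dy=0 if yaw is None else ((yaw-th+np.pi)%(2*np.pi)-np.pi)
    print('from',o['eef_pos'].round(4),'yaw',round(th,3),'shift',s.round(2),'n',round(np.abs(s).max(),1),'wy',round(-dy/.12,2),'tilt',tilt.round(3),'F',np.round(o['wrist_force'],1),'op',round(o['opening'],3),'t',round(o['time_s'],2))
E
python3 -c "
from h import *
plan((.510,.020,.15),-1.27)"
```

```text
from [ 0.1544 -0.5539  0.2423] yaw -1.299 shift [-9.15  1.85  9.93] n 9.9 wy -0.24 tilt [-0. -0. -0.] F [ 0.2  0.5 -0.1] op 1.001 t 0.8
```

>>> {"fn": "apply_moves", "kwargs": {
  "plan": "-0.6 0 0.65 0 0 0 0.4;-0.6 0 0.65 0 0 0 0.4;-0.6 0 0.65 0 0 0 0.4;-0.6 0 0.65 0 0 0 0.4;-0.6 0 0.65 0 0 0 0.4"
}}

```text
time_s: 1.3
eef_pos: [0.2713, -0.3643, 0.2424]
eef_rot: [-0.563, 0.563, -0.428, 0.428]
wrist_force: [1.5, -0.2, 0.9]
opening: 0.396
```

>>> {"fn": "apply_moves", "kwargs": {
  "plan": "-0.6 0 0.65 0 0 0 0.4;-0.6 0 0.65 0 0 0 0.4;-0.6 0 0.65 0 0 0 0.4;-0.6 0 0.65 0 0 0 0.4;-0.6 0 0.65 0 0 0 0.4"
}}

```text
time_s: 1.8
eef_pos: [0.3876, -0.1761, 0.2427]
eef_rot: [-0.563, 0.563, -0.427, 0.428]
wrist_force: [0.3, -0.4, -0.2]
opening: 0.402
```

>>> {"fn": "apply_moves", "kwargs": {
  "plan": "-0.6 0.2 0.65 0 -0.24 0 0.4;-0.6 0.2 0.65 0 0 0 0.4;-0.6 0.4 0.65 0 0 0 0.4;-0.6 0.4 0.65 0 0 0 0.4;-0.6 0.4 0.65 0 0 0 0.4"
}}

```text
time_s: 2.3
eef_pos: [0.4997, 0.0149, 0.1619]
eef_rot: [0.569, -0.569, 0.419, -0.42]
wrist_force: [1.1, 0.1, 1.0]
opening: 0.402
```

```bash
python3 -c "
from h import *
plan((.510,.020,.15),-1.27)
plan((.510,.020,.065),-1.27)
snap('scene','s2',(205,120,465,345),3)"
```

```text
from [0.4997 0.0149 0.1619] yaw -1.27 shift [-0.04  0.24  0.23] n 0.2 wy 0.0 tilt [-0.009  0.     0.006] F [1.1 0.1 1. ] op 0.402 t 2.3
from [0.4997 0.0149 0.1619] yaw -1.27 shift [-0.04  1.94  0.22] n 1.9 wy 0.0 tilt [-0.009  0.     0.006] F [1.1 0.1 1. ] op 0.402 t 2.3
```

View pics/s2.png

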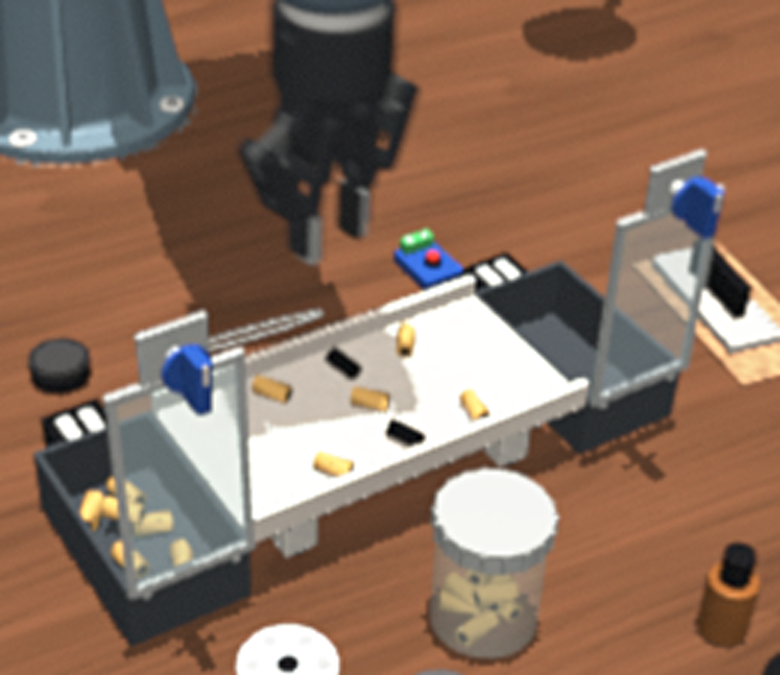

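>>> {"fn": "apply_moves", "kwargs": {
  "plan": "-0.03 0.5 0.2 0 0 0 0.4;0 0.5 0 0 0 0 0.4;0 0.3 0 0 0 0 0.4;0 0 0 0 0 0 0.4;0 0 0 0 0 0 0.4"
}}

```text
time_s: 2.85
eef_pos: [0.508, 0.0174, 0.0976]
eef_rot: [-0.569, 0.569, -0.42, 0.419]
wrist_force: [0.8, -0.1, 0.2]
opening: 0.401
```

```bash
python3 -c "
from h import *
plan((.510,.020,.0645),-1.27)
snap('scene','s3',(205,120,465,345),3)"
```

```text
from [0.508  0.0174 0.0976] yaw -1.27 shift [-0.04  0.66  0.05] n 0.7 wy -0.0 tilt [ 0.001  0.    -0.   ] F [ 0.8 -0.1  0.2] op 0.401 t 2.85
```

View pics/s3.png

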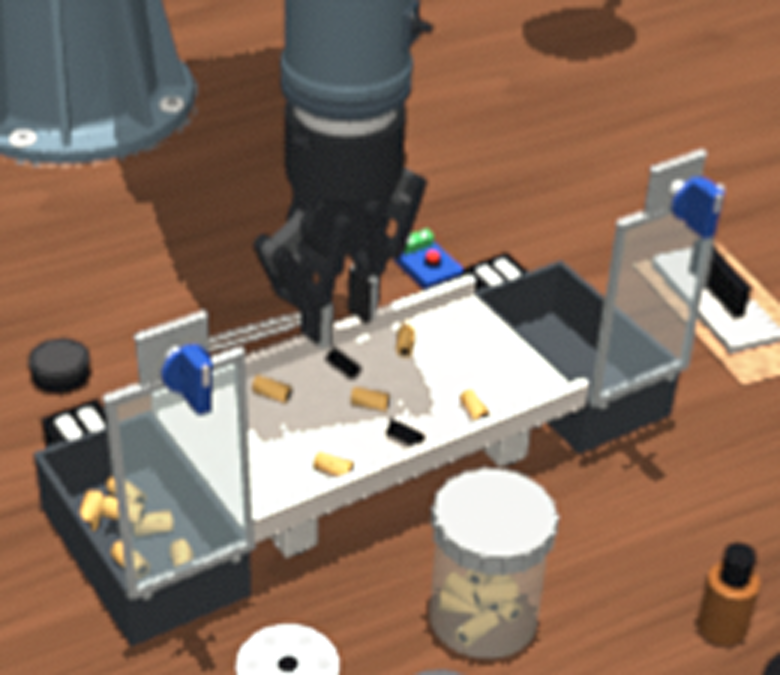

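>>> {"fn": "apply_moves", "kwargs": {
  "plan": "-0.04 0.3 0.04 0 0 0 0.4;0 0.35 0 0 0 0 0.4;0 0 0 0 0 0 0.4;0 0 0 0 0 0 0;0 0 0 0 0 0 0"
}}

```text
time_s: 3.4
eef_pos: [0.5103, 0.0197, 0.0664]
eef_rot: [0.57, -0.569, 0.419, -0.42]
wrist_force: [-0.6, -1.0, 0.2]
opening: 0.125
```

>>> {"fn": "apply_moves", "kwargs": {
  "plan": "0 0 0 0 0 0 0;0 0 0 0 0 0 0;0 0 0 0 0 0 0;0 0 0 0 0 0 0;0 0 0 0 0 0 0"
}}

```text
time_s: 3.9
eef_pos: [0.5104, 0.0197, 0.0664]
eef_rot: [0.57, -0.569, 0.419, -0.42]
wrist_force: [-1.9, 0.0, 6.5]
opening: 0.125
```

>>> {"fn": "apply_moves", "kwargs": {
  "plan": "0 -0.3 0 0 0 0 0;0 -0.6 0 0 0 0 0;0 -0.6 0 0 0 0 0;0 -0.6 0 0 0 0 0;0 0 0 0 0 0 0"
}}

```text
time_s: 4.4
eef_pos: [0.5124, 0.0194, 0.1749]
eef_rot: [0.571, -0.568, 0.417, -0.422]
wrist_force: [0.7, -0.4, -0.8]
opening: 0.129
```

```bash
python3 -c "
from h import *
plan((.465,-.35,.15),-1.27)
snap('scene','s4',(205,120,465,345),3)"
```

```text
from [0.5124 0.0194 0.1749] yaw -1.27 shift [ 6.77  0.5  -3.1 ] n 6.8 wy -0.0 tilt [-0.068 -0.     0.036] F [ 0.7 -0.4 -0.8] op 0.129 t 4.4
```

View pics/s4.png

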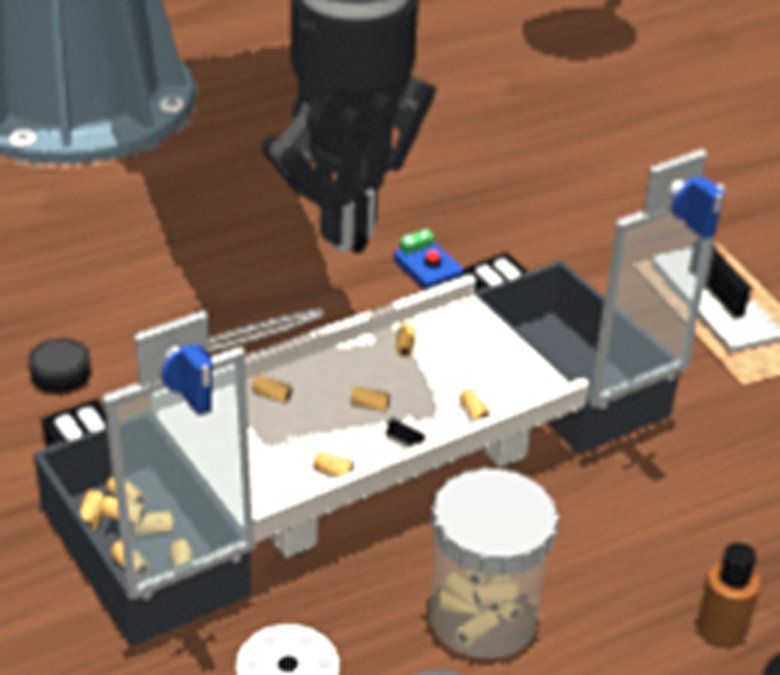

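>>> {"fn": "apply_moves", "kwargs": {
  "plan": "0.68 0 -0.31 0 0 0 0;0.68 0 -0.31 0 0 0 0;0.68 0 -0.31 0 0 0 0;0.68 0 -0.31 0 0 0 0;0.68 0 -0.31 0 0 0 0"
}}

```text
time_s: 4.95
eef_pos: [0.4845, -0.1663, 0.1686]
eef_rot: [-0.569, 0.569, -0.42, 0.419]
wrist_force: [-0.0, -0.2, -0.0]
opening: 0.128
```

>>> {"fn": "apply_moves", "kwargs": {
  "plan": "0.68 0 -0.31 0 0 0 0;0.68 0 -0.31 0 0 0 0;0.68 0 -0.31 0 0 0 0;0.68 0 -0.31 0 0 0 0;0.68 0 -0.31 0 0 0 0"
}}

```text
time_s: 5.45
eef_pos: [0.4609, -0.3516, 0.1683]
eef_rot: [0.569, -0.569, 0.42, -0.419]
wrist_force: [0.6, 0.8, -0.5]
opening: 0.129
```

```bash
python3 -c "
from h import *
plan((.465,-.35,.035),-1.27)"
```

```text
from [ 0.4609 -0.3516  0.1683] yaw -1.27 shift [-0.    2.67  0.09] n 2.7 wy -0.0 tilt [ 0.007 -0.    -0.017] F [ 0.6  0.8 -0.5] op 0.129 t 5.45
```

>>> {"fn": "apply_moves", "kwargs": {
  "plan": "0 0.8 0.1 0 0 0 0;0 0.8 0 0 0 0 0;0 0.7 0 0 0 0 0;0 0.45 0 0 0 0 0;0 0 0 0 0 0 0"
}}

```text
time_s: 5.95
eef_pos: [0.4636, -0.346, 0.0273]
eef_rot: [0.57, -0.568, 0.423, -0.416]
wrist_force: [-0.3, -0.2, -0.3]
opening: 0.128
```

>>> {"fn": "apply_moves", "kwargs": {
  "plan": "0 0 0 0 0 0 0.35;0 0 0 0 0 0 0.35;0 0 0 0 0 0 0.35;0 -0.8 0 0 0 0 0.4;0 -0.9 0 0 0 0 0.4"
}}

```text
time_s: 6.45
eef_pos: [0.4658, -0.3483, 0.1175]
eef_rot: [0.569, -0.569, 0.421, -0.418]
wrist_force: [1.1, -1.1, 0.3]
opening: 0.401
```

>>> {"fn": "apply_moves", "kwargs": {
  "plan": "-0.65 -0.5 0.31 0 0 0 0.4;-0.65 -0.3 0.31 0 0 0 0.4;-0.65 0 0.31 0 0 0 0.4;-0.65 0 0.31 0 0 0 0.4;-0.65 0 0.31 0 0 0 0.4"
}}

```text
time_s: 6.95
eef_pos: [0.4932, -0.17, 0.1591]
eef_rot: [0.569, -0.569, 0.418, -0.421]
wrist_force: [-0.1, 0.6, 0.0]
opening: 0.394
```

```bash
python3 -c "
from h import *
im=snap('top','t5',(190,150,540,350),2.2)
for b in blobs(im): print(b[0],np.round(b[1:6],3),b[6])
plan((.589,.023,.12),-1.27)"
```

```text
brass [ 0.506  0.071 23.797 11.41  -0.578] [289. 246.]
brass [ 0.514 -0.035 23.584 11.623  0.63 ] [345. 240.]
brass [5.5100e-01 2.0000e-02 2.4079e+01 1.1292e+01 8.4800e-01] [316. 221.]
brass [ 0.579 -0.123 25.807  6.244 -0.057] [390. 205.]
brass [ 5.8800e-01  7.9000e-02  2.4256e+01  1.1039e+01 -1.8000e-02] [284. 204.]
brass [ 0.597 -0.031 24.361 11.478  0.706] [342. 197.]
steel [ 0.465 -0.111 16.69  12.332  1.537] [387. 264.]
steel [ 4.74000e-01  2.40000e-02  2.21414e+02  5.31900e+00 -1.49600e+00] [315. 261.]
steel [ 0.592  0.024 22.669  9.537  0.47 ] [313. 201.]
steel [ 0.614 -0.117 22.282 11.03   1.542] [386. 187.]
from [ 0.4932 -0.1649  0.1586] yaw -1.268 shift [-3.02  0.78  2.95] n 3.0 wy 0.02 tilt [-0.02  -0.    -0.012] F [-0.4  4.8  0.4] op 0.398 t 7.0
```

View pics/t5.png

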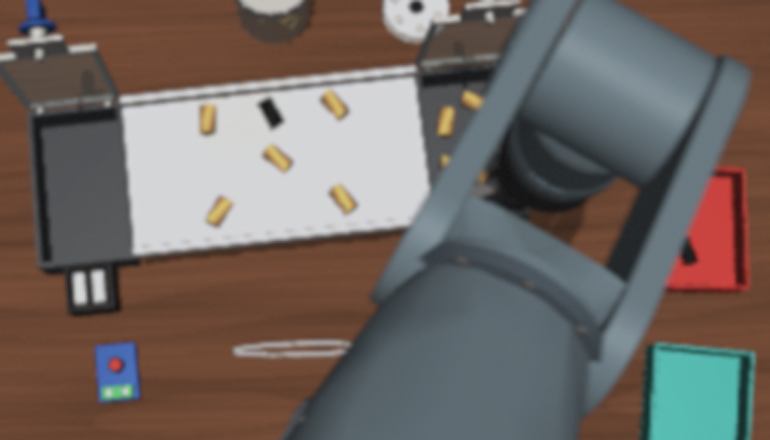

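>>> {"fn": "apply_moves", "kwargs": {
  "plan": "-0.6 0.1 0.59 0 0 0 0.4;-0.6 0.1 0.59 0 0 0 0.4;-0.6 0.2 0.59 0 0 0 0.4;-0.6 0.2 0.59 0 0 0 0.4;-0.6 0.2 0.59 0 0 0 0.4"
}}

```text
time_s: 7.5
eef_pos: [0.5904, 0.0173, 0.1185]
eef_rot: [0.57, -0.569, 0.419, -0.42]
wrist_force: [1.1, -1.2, -0.8]
opening: 0.404
```

>>> {"fn": "apply_moves", "kwargs": {
  "plan": "0 0.2 0 0 0 0 0.4;0 0.2 0 0 0 0 0.4;0 0 0 0 0 0 0.4;0 0 0 0 0 0 0.4;0 0 0 0 0 0 0.4"
}}

```text
time_s: 8.0
eef_pos: [0.5893, 0.0147, 0.0981]
eef_rot: [0.569, -0.569, 0.42, -0.42]
wrist_force: [-0.3, -0.1, 0.9]
opening: 0.401
```

```bash
python3 -c "
from h import *
plan((.589,.023,.0645),-1.27)
snap('scene','s6',(205,120,465,345),3)"
```

```text
from [0.5893 0.0147 0.0981] yaw -1.272 shift [-0.16  0.67  0.04] n 0.7 wy -0.02 tilt [-0.009  0.     0.005] F [-0.3 -0.1  0.9] op 0.401 t 8.0
```

View pics/s6.png

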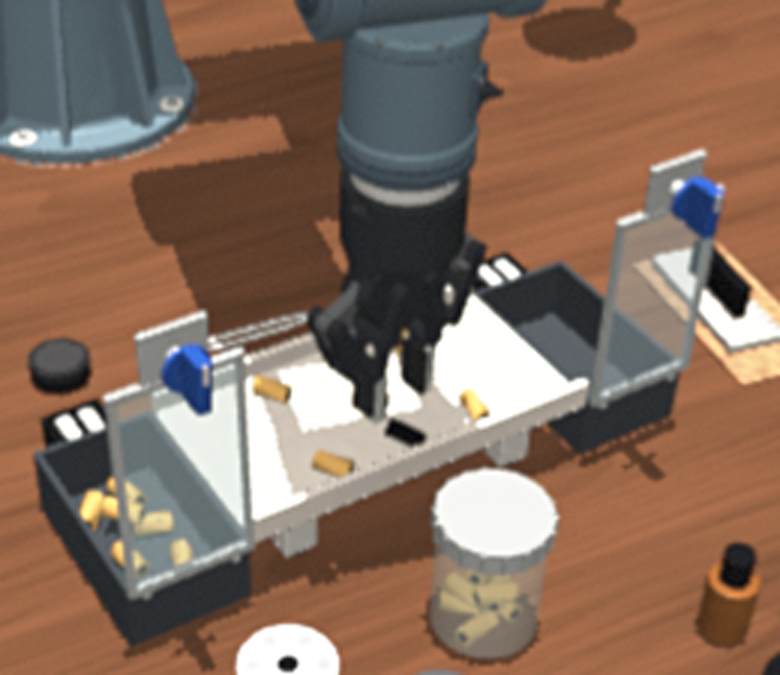

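>>> {"fn": "apply_moves", "kwargs": {
  "plan": "-0.16 0 0.04 0 0 0 0.4;0 0.35 0 0 0 0 0.4;0 0.34 0 0 0 0 0.4;0 0 0 0 0 0 0.4;0 0 0 0 0 0 0"
}}

```text
time_s: 8.55
eef_pos: [0.5887, 0.0244, 0.0632]
eef_rot: [0.569, -0.569, 0.419, -0.42]
wrist_force: [-0.2, -0.1, 3.1]
opening: 0.249
```

>>> {"fn": "apply_moves", "kwargs": {
  "plan": "0 0 0 0 0 0 0;0 0 0 0 0 0 0;0 0 0 0 0 0 0;0 -0.5 0 0 0 0 0;0 -0.5 0 0 0 0 0"
}}

```text
time_s: 9.05
eef_pos: [0.5873, 0.0243, 0.1122]
eef_rot: [-0.569, 0.57, -0.421, 0.419]
wrist_force: [0.8, -0.3, 0.2]
opening: 0.128
```

>>> {"fn": "apply_moves", "kwargs": {
  "plan": "0 -0.5 0 0 0 0 0;0 -0.5 0 0 0 0 0;0 0 0 0 0 0 0;0 0 0 0 0 0 0;0 0 0 0 0 0 0"
}}

```text
time_s: 9.55
eef_pos: [0.5875, 0.0243, 0.1611]
eef_rot: [-0.569, 0.57, -0.42, 0.419]
wrist_force: [-0.8, -1.4, -1.2]
opening: 0.13
```

```bash
python3 -c "
from h import *
plan((.49,-.35,.16),-1.27)
snap('scene','s7',(205,120,465,345),3)"
```

```text
from [0.5875 0.0243 0.1611] yaw -1.27 shift [ 6.57  0.02 -4.08] n 6.6 wy -0.0 tilt [ 0.02 -0.   -0.01] F [-0.8 -1.4 -1.2] op 0.13 t 9.55
```

View pics/s7.png

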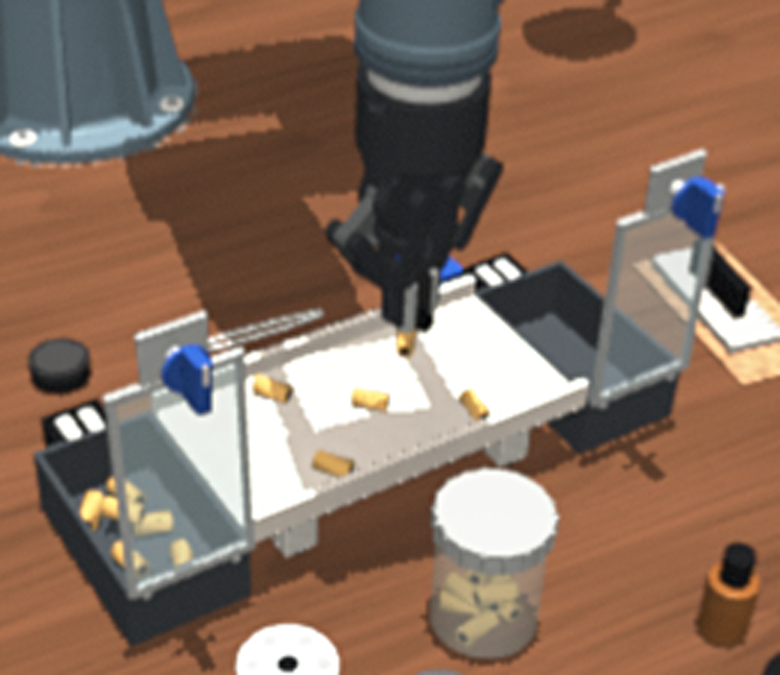

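>>> {"fn": "apply_moves", "kwargs": {
  "plan": "0.2 0 -0.8 0 0 0 0;0.4 0 -0.8 0 0 0 0;0.5 0 -0.8 0 0 0 0;0.6 0 -0.7 0 0 0 0;0.7 0 -0.3 0 0 0 0"
}}

```text
time_s: 10.1
eef_pos: [0.4585, -0.1409, 0.1612]
eef_rot: [-0.569, 0.569, -0.421, 0.418]
wrist_force: [0.1, 0.6, -0.8]
opening: 0.126
```

>>> {"fn": "apply_moves", "kwargs": {
  "plan": "0.8 0 -0.3 0 0 0 0;0.8 0 -0.3 0 0 0 0;0.85 0 -0.1 0 0 0 0;0.85 0 0 0 0 0 0;0.85 0 0 0 0 0 0"
}}

```text
time_s: 10.6
eef_pos: [0.4892, -0.3507, 0.1612]
eef_rot: [0.569, -0.569, 0.421, -0.419]
wrist_force: [0.1, -1.2, -0.7]
opening: 0.129
```

```bash
python3 -c "
from h import *
plan((.495,-.35,.03),-1.27)
snap('top','t8',(190,150,540,350),2.2)
print([(np.round(a['point'],3),a['score']) for a in ctrl.recognise('top','steel1')])"
```

```text
from [ 0.4892 -0.3507  0.1612] yaw -1.271 shift [0.03 2.62 0.12] n 2.6 wy -0.01 tilt [ 0.008 -0.    -0.018] F [ 0.1 -1.2 -0.7] op 0.129 t 10.6
[]
```

View pics/t8.png

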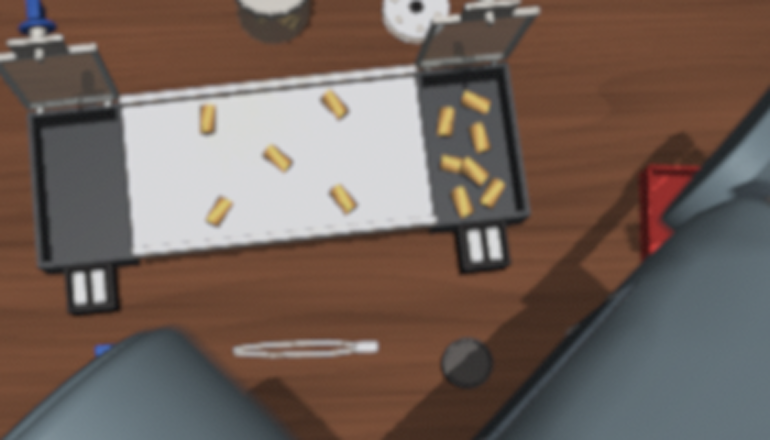

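>>> {"fn": "apply_moves", "kwargs": {
  "plan": "0 0.8 0.12 0 0 0 0;0 0.8 0 0 0 0 0;0 0.6 0 0 0 0 0;0 0.4 0 0 0 0 0;0 0 0 0 0 0 0"
}}

```text
time_s: 11.2
eef_pos: [0.4926, -0.3441, 0.0281]
eef_rot: [0.57, -0.569, 0.423, -0.416]
wrist_force: [-0.7, 0.7, -0.8]
opening: 0.129
```

>>> {"fn": "apply_moves", "kwargs": {
  "plan": "0 0 0 0 0 0 0.35;0 0 0 0 0 0 0.35;0 0 0 0 0 0 0.35;0 -0.8 0 0 0 0 0.4;0 -0.9 0 0 0 0 0.4"
}}

```text
time_s: 11.7
eef_pos: [0.4945, -0.3466, 0.1178]
eef_rot: [0.569, -0.569, 0.421, -0.418]
wrist_force: [0.5, -1.3, 0.1]
opening: 0.399
```

>>> {"fn": "apply_moves", "kwargs": {
  "plan": "-0.4 -0.8 -0.5 0 0 0 0.5;-0.4 -0.8 -0.5 0 0 0 0.5;-0.6 -0.3 -0.5 0 0 0 0.5;-0.8 0 -0.3 0 0 0 0.5;-0.8 0 -0.1 0 0 0 0.5"
}}

```text
time_s: 12.2
eef_pos: [0.3607, -0.2329, 0.2126]
eef_rot: [-0.568, 0.569, -0.419, 0.421]
wrist_force: [0.1, 0.4, 0.8]
opening: 0.5
```

```bash
python3 -c "
from h import *
plan((.509,.3457,.2),1.571-.105)
plan((.509,.3457,.2),-1.571-.105)
snap('top','t9',(190,150,540,350),2.2)
"
```

```text
from [ 0.3607 -0.2329  0.2126] yaw -1.272 shift [-10.19   0.22   6.24] n 10.2 wy -22.82 tilt [-0.012 -0.     0.031] F [0.1 0.4 0.8] op 0.5 t 12.2
from [ 0.3607 -0.2329  0.2126] yaw -1.272 shift [-10.19   0.22   6.24] n 10.2 wy 3.37 tilt [-0.012 -0.     0.031] F [0.1 0.4 0.8] op 0.5 t 12.2
```

View pics/t9.png

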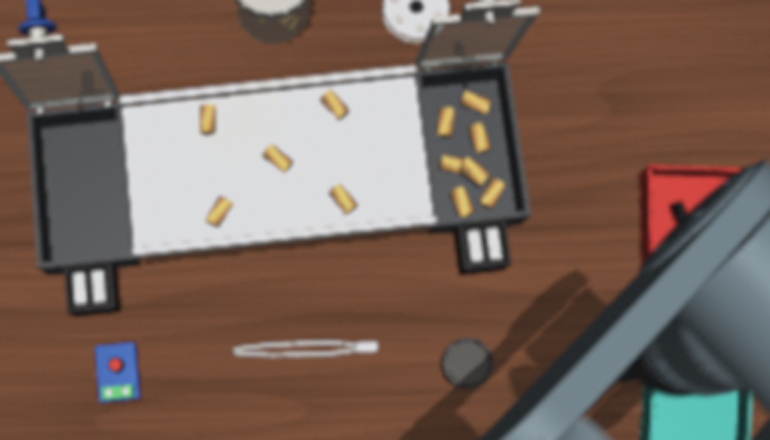

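>>> {"fn": "apply_moves", "kwargs": {
  "plan": "-0.78 0 0.48 0 0 0 0.5;-0.78 0 0.48 0 0 0 0.5;-0.78 0 0.48 0 0 0 0.5;-0.78 0 0.48 0 0 0 0.5;-0.78 0 0.48 0 0 0 0.5"
}}

```text
time_s: 12.75
eef_pos: [0.4193, -0.0096, 0.2123]
eef_rot: [0.57, -0.569, 0.418, -0.421]
wrist_force: [0.8, 0.3, -0.6]
opening: 0.502
```

>>> {"fn": "apply_moves", "kwargs": {
  "plan": "-0.78 0 0.48 0 0 0 0.5;-0.78 0 0.48 0 0 0 0.5;-0.78 0 0.48 0 0 0 0.5;-0.78 0 0.48 0 0 0 0.5;-0.78 0 0.48 0 0 0 0.5"
}}

```text
time_s: 13.25
eef_pos: [0.4762, 0.2128, 0.2122]
eef_rot: [0.57, -0.569, 0.419, -0.42]
wrist_force: [0.4, -0.1, 0.3]
opening: 0.499
```

>>> {"fn": "apply_moves", "kwargs": {
  "plan": "-0.78 0 0.48 0 -0.8 0 0.5;-0.78 0 0.48 0 -1 0 0.5;-0.78 0 0.48 0 -1 0 0.5;0 0 0 0 -1 0 0.5;0 0 0 0 -1 0 0.5"
}}

```text
time_s: 13.75
eef_pos: [0.4954, 0.3478, 0.2116]
eef_rot: [0.666, -0.666, 0.238, -0.238]
wrist_force: [0.0, -0.0, 0.4]
opening: 0.502
```

>>> {"fn": "apply_moves", "kwargs": {
  "plan": "0 0 0 0 -1 0 0.5;0 0 0 0 -1 0 0.5;0 0 0 0 -1 0 0.5;0 0 0 0 -1 0 0.5;0 0 0 0 -1 0 0.5"
}}

```text
time_s: 14.25
eef_pos: [0.496, 0.3462, 0.212]
eef_rot: [0.707, -0.706, 0.031, -0.032]
wrist_force: [0.4, -0.4, 1.2]
opening: 0.502
```

>>> {"fn": "apply_moves", "kwargs": {
  "plan": "0 0 0 0 -1 0 0.5;0 0 0 0 -1 0 0.5;0 0 0 0 -1 0 0.5;0 0 0 0 -1 0 0.5;0 0 0 0 -1 0 0.5"
}}

```text
time_s: 14.75
eef_pos: [0.4959, 0.3462, 0.212]
eef_rot: [0.684, -0.684, -0.179, 0.178]
wrist_force: [-0.5, -0.4, -0.3]
opening: 0.5
```

>>> {"fn": "apply_moves", "kwargs": {
  "plan": "0 0 0 0 -1 0 0.5;0 0 0 0 -1 0 0.5;0 0 0 0 -1 0 0.5;0 0 0 0 -1 0 0.5;0 0 0 0 -1 0 0.5"
}}

```text
time_s: 15.25
eef_pos: [0.4959, 0.3462, 0.212]
eef_rot: [-0.601, 0.601, 0.374, -0.372]
wrist_force: [0.5, -0.1, 0.3]
opening: 0.498
```

```bash
python3 -c "
from h import *
plan((.509,.3457,.12),1.571-.105)
im=snap('top','t10',(100,180,270,310),4.5)
cv2.imwrite('pics/t10b.png',cv2.resize(im[170:350,190:545],None,fx=2.2,fy=2.2,interpolation=cv2.INTER_CUBIC))
"
```

```text
from [0.4959 0.3462 0.212 ] yaw 1.111 shift [ 0.11  1.84 -0.24] n 1.8 wy -2.96 tilt [ 0.01  -0.     0.012] F [ 0.5 -0.1  0.3] op 0.498 t 15.25
```

View pics/t10.png

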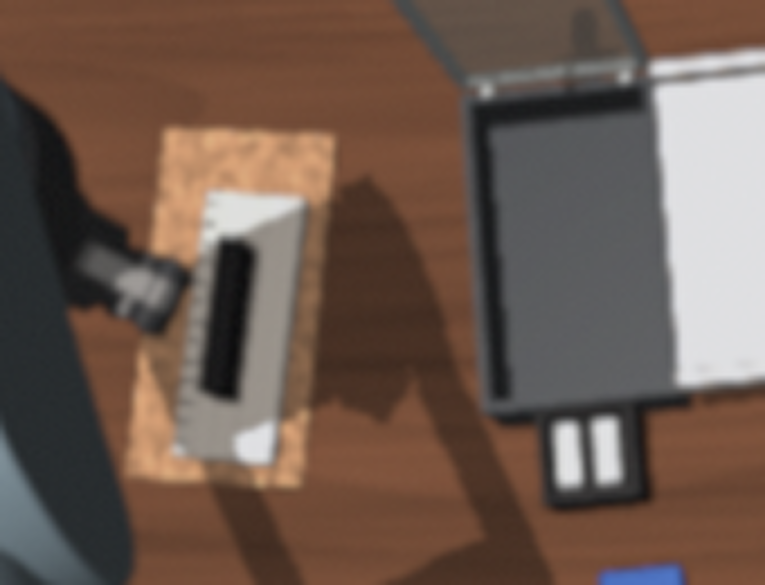

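View pics/t10b.png

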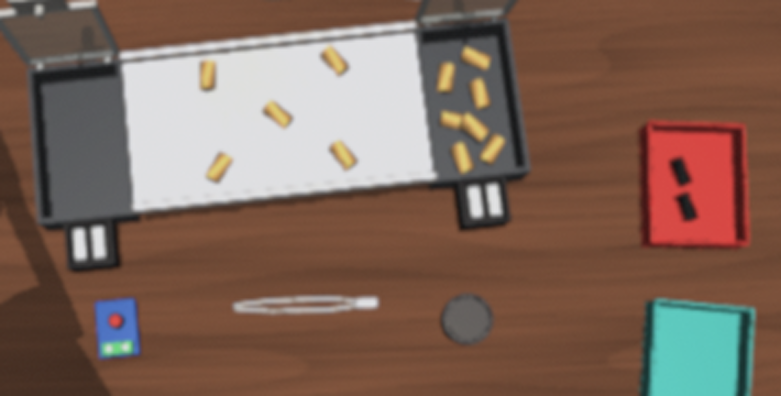

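>>> {"fn": "apply_moves", "kwargs": {
  "plan": "0 0 0 0 -1 0 0.5;0 0 0 0 -1 0 0.5;0 0 0 0 -0.96 0 0.5;0 0 0 0 0 0 0.5;0 0 0 0 0 0 0.5"
}}

```text
time_s: 15.8
eef_pos: [0.4958, 0.3461, 0.2115]
eef_rot: [-0.528, 0.528, 0.471, -0.47]
wrist_force: [0.6, 0.4, 0.4]
opening: 0.499
```

```bash
python3 -c "
from h import *
plan((.509,.3457,.12),1.571-.105)
plan((.509,.3457,.035),1.571-.105)
"
```

```text
from [0.4958 0.3461 0.2115] yaw 1.457 shift [ 0.02  1.83 -0.26] n 1.8 wy -0.08 tilt [0.007 0.    0.004] F [0.6 0.4 0.4] op 0.499 t 15.8
from [0.4958 0.3461 0.2115] yaw 1.457 shift [ 0.02  3.53 -0.26] n 3.5 wy -0.08 tilt [0.007 0.    0.004] F [0.6 0.4 0.4] op 0.499 t 15.8
```

>>> {"fn": "apply_moves", "kwargs": {
  "plan": "0.02 0.8 -0.26 0 -0.08 0 0.5;0 0.8 0 0 0 0 0.5;0 0.8 0 0 0 0 0.5;0 0.4 0 0 0 0 0.5;0 0 0 0 0 0 0.5"
}}

```text
time_s: 16.3
eef_pos: [0.506, 0.3443, 0.0671]
eef_rot: [0.526, -0.524, -0.471, 0.476]
wrist_force: [-0.7, -1.3, -0.7]
opening: 0.501
```

```bash
python3 -c "
from h import *
plan((.509,.3457,.029),1.571-.105)
im=snap('scene','s11',(370,120,530,270),4)
im=snap('top','t11',(100,180,270,310),4)
"
```

```text
from [0.506  0.3443 0.0671] yaw 1.468 shift [ 0.04  0.76 -0.06] n 0.8 wy 0.01 tilt [-0.052 -0.    -0.029] F [-0.7 -1.3 -0.7] op 0.501 t 16.3
```

View pics/s11.png

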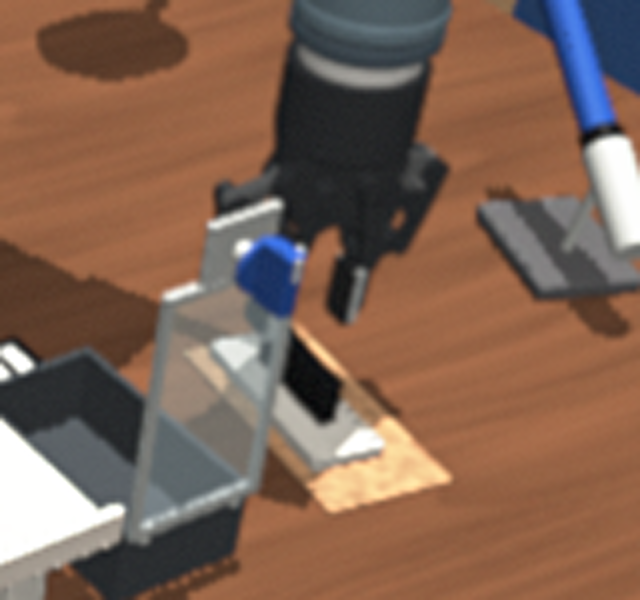

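View pics/t11.png

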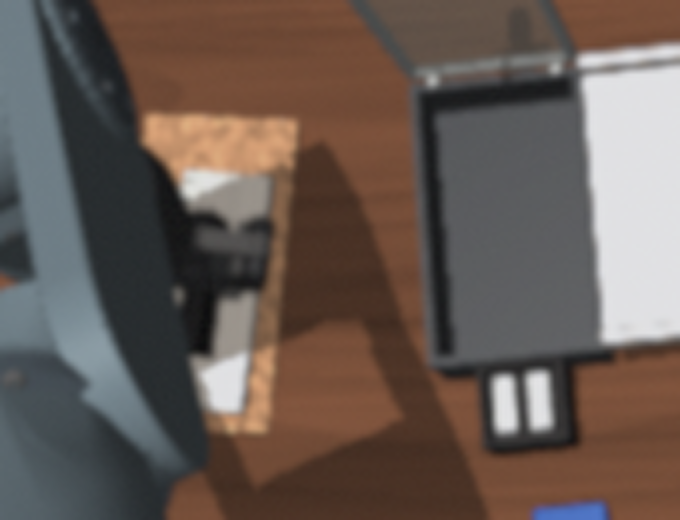

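>>> {"fn": "apply_moves", "kwargs": {
  "plan": "0.04 0.4 -0.06 0 0 0 0.5;0 0.37 0 0 0 0 0.5;0 0 0 0 0 0 0.5;0 0 0 0 0 0 0;0 0 0 0 0 0 0"
}}

```text
time_s: 16.9
eef_pos: [0.5131, 0.3478, 0.0346]
eef_rot: [-0.524, 0.525, 0.475, -0.473]
wrist_force: [-0.4, -1.6, 4.1]
opening: 0.167
```

>>> {"fn": "apply_moves", "kwargs": {
  "plan": "0 0 0 0 0 0 0;0 0 0 0 0 0 0;0 0 0 0 0 0 0;0 0 0 0 0 0 0;0 0 0 0 0 0 0"
}}

```text
time_s: 17.4
eef_pos: [0.5133, 0.3479, 0.0347]
eef_rot: [-0.524, 0.525, 0.476, -0.473]
wrist_force: [0.1, -0.9, 7.3]
opening: 0.123
```

```bash
python3 -c "
from h import *
plan((.509,.3457,.029),1.571-.105)
plan((.50,.3457,.2),1.571-.105)
"
```

```text
from [0.5133 0.3479 0.0347] yaw 1.47 shift [-0.05  0.11  0.08] n 0.1 wy 0.04 tilt [ 0.027 -0.     0.015] F [ 0.1 -0.9  7.3] op 0.123 t 17.4
from [0.5133 0.3479 0.0347] yaw 1.47 shift [-0.06 -3.31  0.25] n 3.3 wy 0.04 tilt [ 0.027 -0.     0.015] F [ 0.1 -0.9  7.3] op 0.123 t 17.4
```

>>> {"fn": "apply_moves", "kwargs": {
  "plan": "0 -0.3 0 0 0 0 0;0 -0.5 0 0 0 0 0;0 -0.6 0 0 0 0 0;0 -0.6 0 0 0 0 0;0 -0.5 0 0 0 0 0"
}}

```text
time_s: 17.9
eef_pos: [0.512, 0.3473, 0.1602]
eef_rot: [-0.524, 0.525, 0.475, -0.474]
wrist_force: [0.7, 0.4, -1.6]
opening: 0.125
```

>>> {"fn": "apply_moves", "kwargs": {
  "plan": "0 -0.5 0 0 0 0 0;0 -0.2 0 0 0 0 0;0 0 0 0 0 0 0;0 0 0 0 0 0 0;0 0 0 0 0 0 0"
}}

```text
time_s: 18.4
eef_pos: [0.5107, 0.3467, 0.1905]
eef_rot: [0.525, -0.524, -0.473, 0.475]
wrist_force: [-0.0, 0.1, -1.5]
opening: 0.126
```

```bash
python3 -c "
from h import *
plan((.509,.3457,.2),1.571-.105)
im=snap('scene','s12',(330,90,530,270),4)
im=snap('top','t12',(100,150,270,310),4)
"
```

```text
from [0.5107 0.3467 0.1905] yaw 1.471 shift [-0.02 -0.19  0.03] n 0.2 wy 0.04 tilt [-0.024 -0.    -0.013] F [-0.   0.1 -1.5] op 0.126 t 18.4
```

View pics/s12.png

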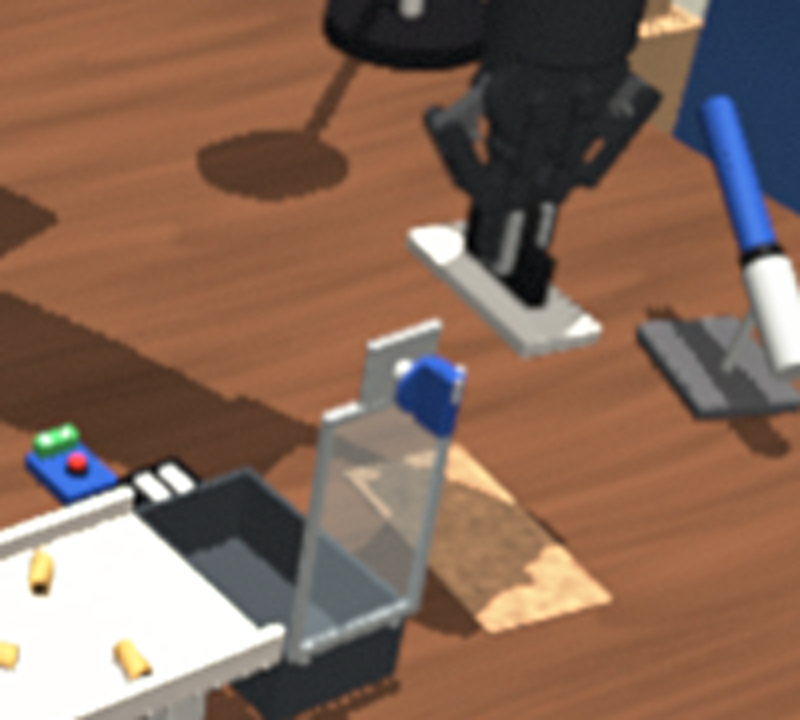

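View pics/t12.png

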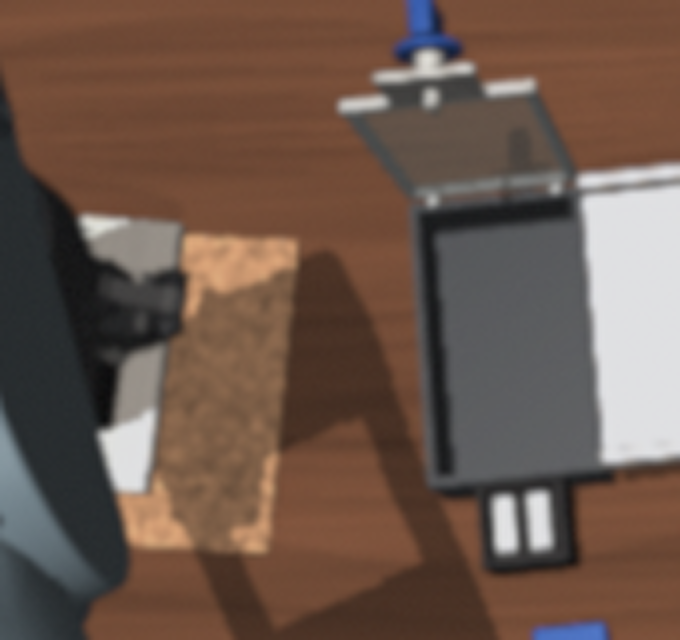

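```bash
python3 - <<'E'
from h import *
im=cv2.imread('pics/t1_full.png')
k=ctrl.get_calibration('top');print('C',-np.array(k['R']).T@np.array(k['t']))
g=cv2.cvtColor(im,cv2.COLOR_BGR2GRAY).astype(float)
for u in (255,300,350): print(u,'far',g[180:200,u].astype(int).tolist()); print('   near',g[245:275,u].astype(int).tolist())
for v in (195,230,255):
  print(v,'L',g[v,240:258].astype(int).tolist(),'R',g[v,376:394].astype(int).tolist())
E
```

```text
C [0.29682684 0.01393628 1.16299767]
255 far [85, 86, 86, 85, 84, 83, 84, 85, 83, 80, 80, 99, 145, 191, 206, 179, 134, 145, 190, 215]
   near [218, 218, 218, 218, 218, 218, 218, 218, 218, 218, 218, 218, 218, 218, 218, 215, 206, 207, 213, 201, 160, 107, 74, 69, 71, 79, 85, 87, 85, 84]
300 far [83, 81, 83, 83, 81, 80, 91, 129, 177, 201, 178, 131, 134, 180, 211, 218, 218, 218, 218, 218]
   near [218, 218, 218, 218, 218, 218, 218, 218, 218, 218, 216, 213, 213, 217, 210, 173, 115, 71, 60, 67, 77, 84, 83, 83, 85, 86, 85, 86, 88, 90]
350 far [80, 102, 149, 192, 206, 177, 134, 149, 193, 216, 218, 218, 218, 218, 218, 218, 218, 218, 218, 217]
   near [165, 191, 212, 218, 218, 216, 212, 210, 208, 180, 129, 82, 60, 57, 65, 76, 82, 84, 85, 84, 82, 82, 84, 86, 87, 86, 87, 88, 89, 87]
195 L [110, 89, 81, 100, 149, 192, 209, 211, 212, 207, 200, 193, 187, 183, 180, 179, 180, 179] R [218, 219, 207, 169, 119, 90, 85, 86, 86, 87, 85, 87, 85, 86, 85, 86, 86, 85]
230 L [89, 88, 90, 90, 89, 89, 92, 117, 167, 208, 218, 219, 218, 218, 218, 218, 218, 218] R [218, 218, 218, 218, 218, 218, 218, 206, 162, 110, 89, 89, 90, 90, 90, 90, 90, 90]
255 L [92, 93, 91, 92, 92, 92, 92, 92, 91, 111, 163, 206, 218, 219, 218, 218, 218, 218] R [57, 55, 56, 57, 54, 54, 55, 54, 49, 42, 39, 40, 41, 43, 45, 45, 45, 45]
```

```bash
python3 - <<'E'
from h import *
F=np.array([px2w('top',u,v,.067)[:2] for u,v in ((255,192.),(300,187.3),(350,181.95))])
N=np.array([px2w('top',u,v,.067)[:2] for u,v in ((255,265.4),(300,260.5),(350,254.8))])
print(F,N)
for P in (F,N): print('yaw',np.arctan(-np.polyfit(P[:,1],P[:,0],1)[0]))
# ends: floor z .052
L=np.array([px2w('top',u,v,.052)[:2] for u,v in ((247.9,230),(249.9,255))]);R=np.array([px2w('top',384.2,230,.052)[:2],px2w('top',379.7,195,.052)[:2]])
a=.074;ex=np.array([np.cos(a),np.sin(a)]);ey=np.array([-np.sin(a),np.cos(a)])
print('x far',F@ex,'near',N@ex,'mid',((F@ex).mean()+(N@ex).mean())/2); print('yL',L@ey,'R',R@ey)
mx=((F@ex).mean()+(N@ex).mean())/2;my=((L@ey).mean()+(R@ey).mean())/2
print('centre',mx*ex+my*ey)
E
```

```text
[[ 0.6114716   0.13438395]
 [ 0.61791741  0.0478698 ]
 [ 0.62556454 -0.04833304]] [[ 0.4693007   0.13549256]
 [ 0.47602667  0.05119493]
 [ 0.48387845 -0.04248899]]
yaw 0.07702110518475784
yaw 0.08175855637123672
x far [0.61973349 0.61976546 0.62027914] near [0.47803364 0.47850887 0.47941288] mid 0.5492889144994851
yL [0.10982498 0.10992198] R [-0.14974662 -0.14989395]
centre [0.54926233 0.02069155]
```

>>> {"fn": "apply_moves", "kwargs": {
  "plan": "0 0 0.4 0 -0.5 0 0;-0.2 0 0.4 0 -0.5 0 0;-0.5 0 0.4 0 -0.5 0 0;-0.6 0 0.2 0 0 0 0;-0.6 0 0 0 0 0 0"
}}

```text
time_s: 19.0
eef_pos: [0.4447, 0.2533, 0.1913]
eef_rot: [0.48, -0.479, -0.519, 0.521]
wrist_force: [0.4, -0.4, -2.1]
opening: 0.116
```

```bash
python3 -c "
from h import *
plan((.5604,-.079,.14),1.65)
"
```

```text
from [0.4447 0.2533 0.1913] yaw 1.653 shift [-6.81  1.02 -1.77] n 6.8 wy 0.02 tilt [-0.02   0.    -0.004] F [ 0.4 -0.4 -2.1] op 0.116 t 19.0
```

>>> {"fn": "apply_moves", "kwargs": {
  "plan": "-0.6 0 0 0 0 0 0;-0.7 0 0 0 0 0 0;-0.7 0 0 0 0 0 0;-0.7 0 -0.1 0 0 0 0;-0.7 0 -0.3 0 0 0 0"
}}

```text
time_s: 19.5
eef_pos: [0.4792, 0.085, 0.1916]
eef_rot: [0.48, -0.479, -0.519, 0.52]
wrist_force: [0.7, 1.0, -1.8]
opening: 0.127
```

>>> {"fn": "apply_moves", "kwargs": {
  "plan": "-0.7 0 -0.3 0 0 0 0;-0.7 0 -0.3 0 0 0 0;-0.7 0 -0.3 0 0 0 0;-0.7 0.3 -0.3 0 0 0 0;-0.5 0.4 -0.1 0 0 0 0"
}}

```text
time_s: 20.0
eef_pos: [0.5602, -0.0759, 0.1575]
eef_rot: [-0.479, 0.481, 0.52, -0.519]
wrist_force: [-0.7, -0.5, -2.6]
opening: 0.123
```

>>> {"fn": "apply_moves", "kwargs": {
  "plan": "0 0.3 0 0 0 0 0;0 0 0 0 0 0 0;0 0 0 0 0 0 0;0 0 0 0 0 0 0;0 0 0 0 0 0 0"
}}

```text
time_s: 20.5
eef_pos: [0.5588, -0.0724, 0.1435]
eef_rot: [-0.479, 0.48, 0.52, -0.52]
wrist_force: [0.6, -0.5, -2.6]
opening: 0.126
```

```bash
python3 -c "
from h import *
plan((.5604,-.079,.0867),1.65)
im=snap('scene','s13',(205,90,465,300),3)
im=snap('top','t13',(190,150,440,300),3.2)
"
```

```text
from [ 0.5588 -0.0724  0.1435] yaw 1.652 shift [-0.13  1.14 -0.02] n 1.1 wy 0.02 tilt [ 0.015  0.    -0.006] F [ 0.6 -0.5 -2.6] op 0.126 t 20.5
```

View pics/s13.png

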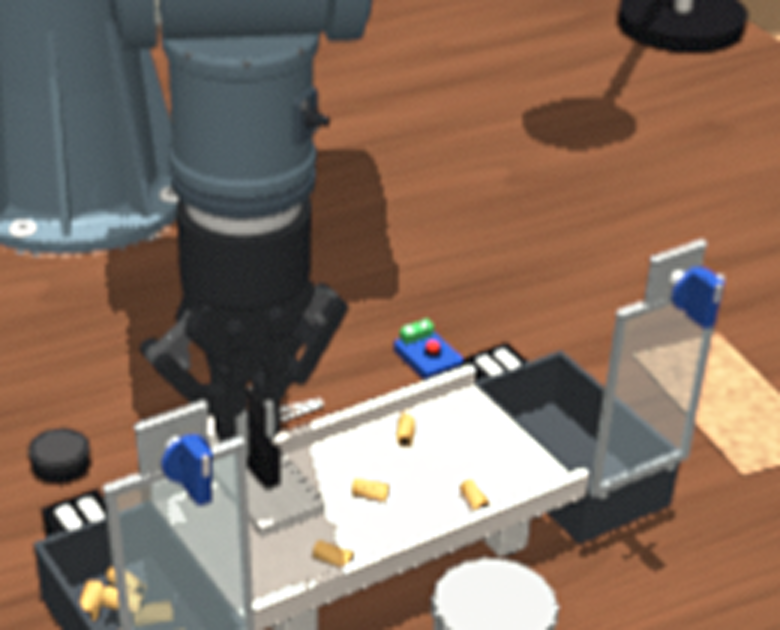

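View pics/t13.png

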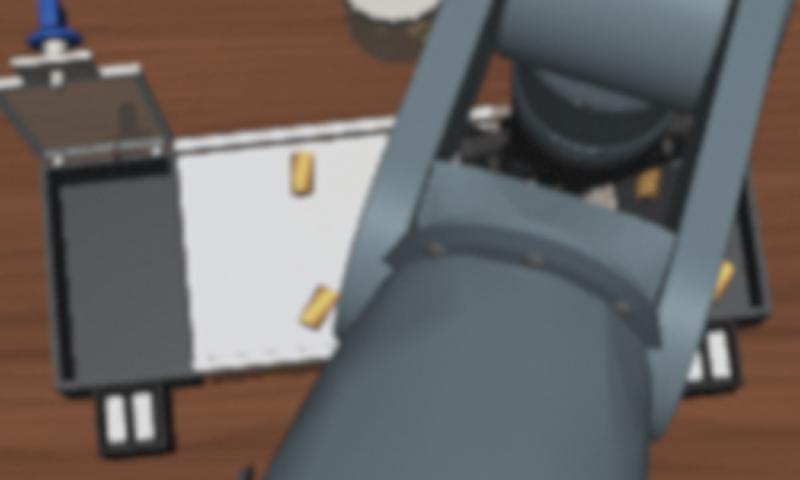

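```bash
cat >> h.py <<'E'
def overlay(cam,img,out,box,f,dx=-.003,dz=-.0317):
    o,R=st(); p=o['eef_pos']; th=np.arctan2(R[1,0],R[0,0])-np.pi/2
    ex=np.array([np.cos(th),np.sin(th),0]);ey=np.array([-ex[1],ex[0],0]);c0=p+dx*ex+[0,0,dz]
    im=cv2.resize(img[box[1]:box[3],box[0]:box[2]],None,fx=f,fy=f,interpolation=cv2.INTER_CUBIC)
    for h,col in ((0,(0,0,255)),(.01,(255,0,255))):
        q=[(w2px(cam,c0+a*.06*ex+b*.023*ey+[0,0,h])-[box[0],box[1]]+.5)*f-.5 for a,b in ((1,1),(1,-1),(-1,-1),(-1,1))]
        cv2.polylines(im,[np.int32(np.round(q))],True,col,1)
    cv2.imwrite(out,im)
E
python3 -c "
from h import *
overlay('scene',cv2.imread('pics/s13_full.png'),'pics/o13.png',(260,200,350,300),6)"
```

```text
(no output)
```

View pics/o13.png

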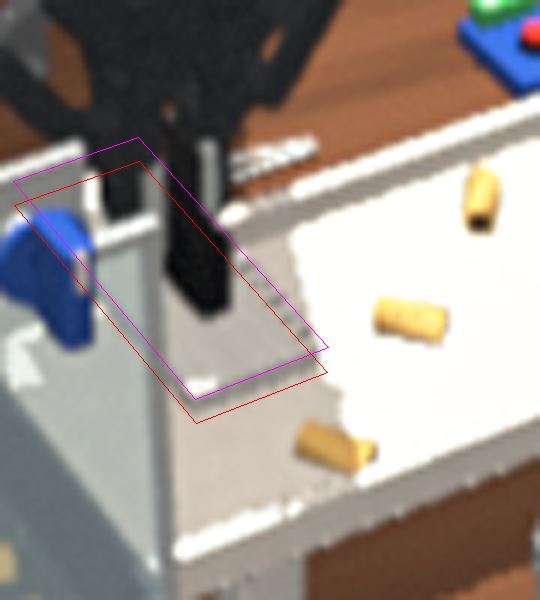

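>>> {"fn": "apply_moves", "kwargs": {
  "plan": "-0.13 0.3 -0.02 0 0 0 0;0 0.3 0 0 0 0 0;0 0.2 0 0 0 0 0;0 0 0 0 0 0 0;0 0 0 0 0 0 0"
}}

```text
time_s: 21.1
eef_pos: [0.5593, -0.0794, 0.1016]
eef_rot: [0.48, -0.479, -0.519, 0.52]
wrist_force: [-0.1, -0.9, -1.3]
opening: 0.122
```

```bash
python3 -c "
from h import *
plan((.5604,-.079,.0867),1.65)
im=snap('scene','s14',(260,210,350,310),6)
overlay('scene',im,'pics/o14.png',(260,210,350,310),6)
im=snap('top','t14',(320,160,420,280),5)
overlay('top',im,'pics/o14t.png',(320,160,420,280),5)
cv2.imwrite('pics/c14.png',np.hstack([cv2.resize(cv2.imread('pics/s14.png'),None,fx=.75,fy=.75),cv2.resize(cv2.imread('pics/o14.png'),None,fx=.75,fy=.75)]))
"
```

```text
from [ 0.5593 -0.0794  0.1016] yaw 1.65 shift [ 0.01  0.3  -0.02] n 0.3 wy 0.0 tilt [-0.012  0.     0.006] F [-0.1 -0.9 -1.3] op 0.122 t 21.1
```

View pics/c14.png

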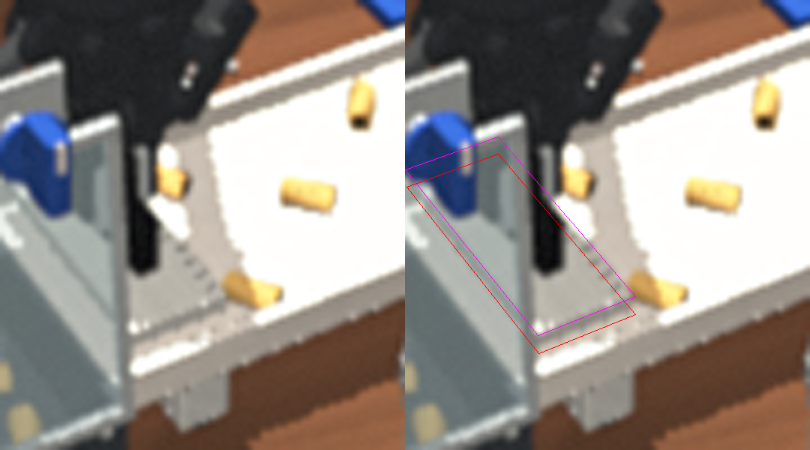

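View pics/o14t.png

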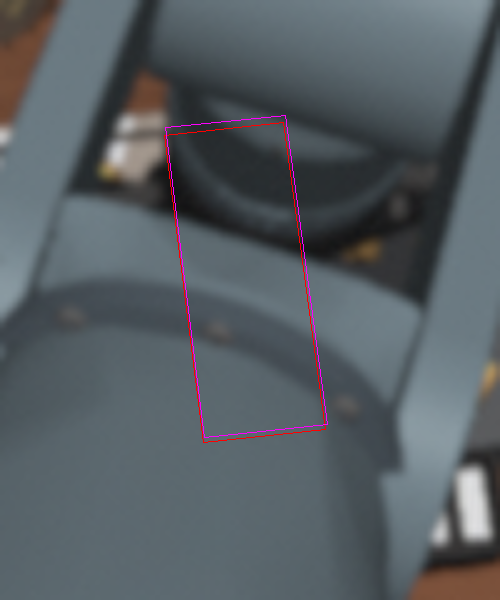

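```bash
python3 - <<'E'
from h import *
im=cv2.imread('pics/s14_full.png'); box=(260,190,410,300);f=5
c=cv2.resize(im[box[1]:box[3],box[0]:box[2]],None,fx=f,fy=f,interpolation=cv2.INTER_CUBIC)
T=np.array([.5495,.0205,0]);a=.079;ex=np.array([np.cos(a),np.sin(a),0]);ey=np.array([-ex[1],ex[0],0])
for x,z,col in ((.064,.067,(0,0,255)),(.070,.067,(255,0,0)),(-.064,.067,(0,0,255)),(-.070,.067,(255,0,0)),(-.064,.052,(0,255,0))):
    q=[(w2px('scene',T+x*ex+y*ey+[0,0,z])-[box[0],box[1]]+.5)*f-.5 for y in (-.13,.13)]
    cv2.line(c,*[tuple(int(v) for v in np.round(p)) for p in q],col,1)
cv2.imwrite('pics/w14.png',c)
E
```

```text
(no output)
```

View pics/w14.png

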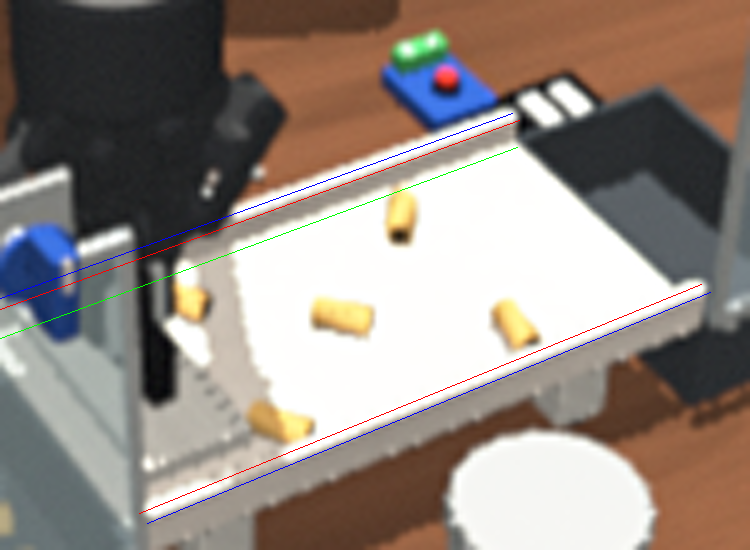

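>>> {"fn": "apply_moves", "kwargs": {
  "plan": "-0.09 0 0 0 0 0 0;0 0.1 0 0 0 0 0;0 0.1 0 0 0 0 0;0 0.08 0 0 0 0 0;0 0 0 0 0 0 0"
}}

```text
time_s: 21.7
eef_pos: [0.5594, -0.0838, 0.0873]
eef_rot: [0.48, -0.479, -0.519, 0.52]
wrist_force: [0.8, -0.6, -2.4]
opening: 0.125
```

```bash
python3 -c "
from h import *
plan((.5598,-.084,.0867),1.65)
im=snap('scene','s15',(240,180,370,300),6)
"
```

```text
from [ 0.5594 -0.0838  0.0873] yaw 1.651 shift [-0.    0.01 -0.01] n 0.0 wy 0.0 tilt [-0.014 -0.     0.007] F [ 0.8 -0.6 -2.4] op 0.125 t 21.7
```

View pics/s15.png

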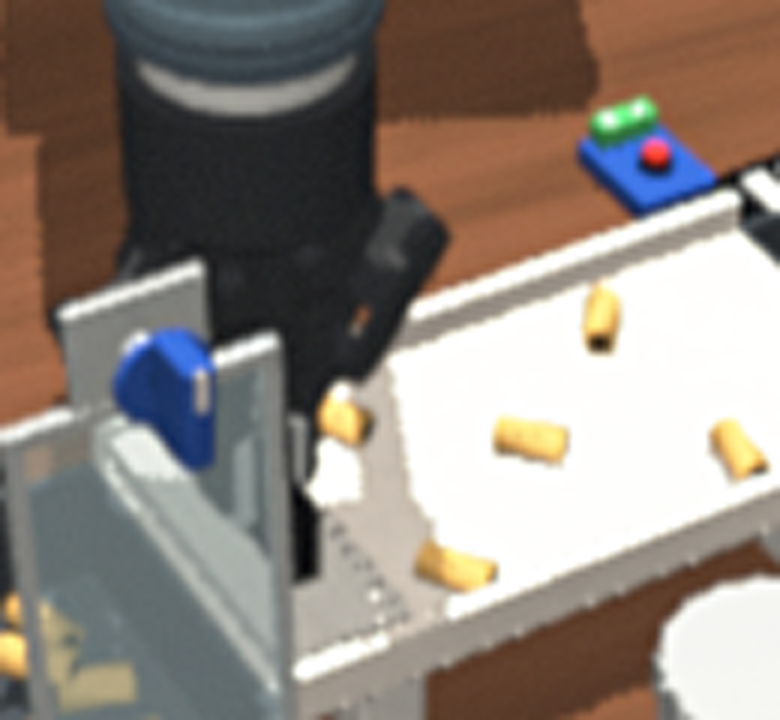

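>>> {"fn": "apply_moves", "kwargs": {
  "plan": "0.15 0.03 0 0 0 0 0;0.15 0 0 0 0 0 0;0.15 0 0 0 0 0 0;0.15 0 0 0 0 0 0;0.15 0 0 0 0 0 0"
}}

```text
time_s: 22.25
eef_pos: [0.5571, -0.0458, 0.087]
eef_rot: [-0.479, 0.48, 0.52, -0.52]
wrist_force: [1.0, -0.2, -2.0]
opening: 0.126
```

```bash
python3 -c "
from h import *
plan((.5598-.0789*.0375*0,-.084,.0855),1.65)
im=snap('scene','s16',(240,180,370,300),6)
"
```

```text
from [ 0.5571 -0.0458  0.087 ] yaw 1.651 shift [-0.77  0.03  0.01] n 0.8 wy 0.01 tilt [ 0.002 -0.    -0.   ] F [ 1.  -0.2 -2. ] op 0.126 t 22.25
```

View pics/s16.png

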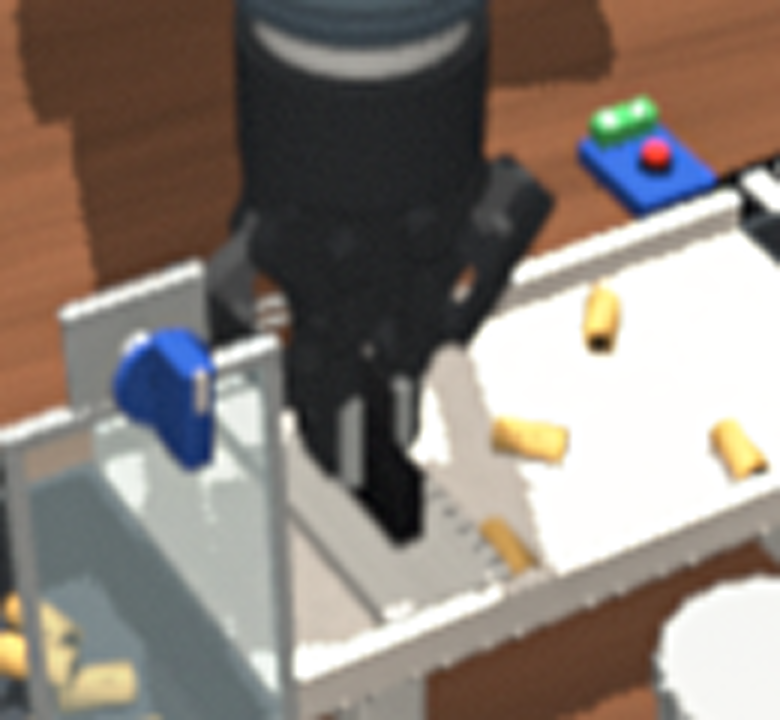

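>>> {"fn": "apply_moves", "kwargs": {
  "plan": "0.15 0.02 0 0 0 0 0;0.15 0 0 0 0 0 0;0.15 0 0 0 0 0 0;0.15 0 0 0 0 0 0;0.15 0 0 0 0 0 0"
}}

```text
time_s: 22.8
eef_pos: [0.554, -0.0087, 0.0858]
eef_rot: [0.48, -0.48, -0.52, 0.52]
wrist_force: [-0.2, -0.3, -2.1]
opening: 0.125
```

>>> {"fn": "apply_moves", "kwargs": {
  "plan": "0.15 0 0 0 0 0 0;0.15 0 0 0 0 0 0;0.15 0 0 0 0 0 0;0.15 0 0 0 0 0 0;0.15 0 0 0 0 0 0"
}}

```text
time_s: 23.3
eef_pos: [0.5511, 0.0287, 0.0859]
eef_rot: [-0.48, 0.48, 0.52, -0.52]
wrist_force: [-0.0, -0.8, -1.8]
opening: 0.124
```

```bash
python3 -c "
from h import *
plan((.5598-.0791*.112,-.084+.112,.0855),1.65)
im=snap('scene','s17',(240,160,400,300),5)
im=snap('top','t17',(190,150,440,300),3.2)
"
```

```text
from [0.5511 0.0287 0.0859] yaw 1.651 shift [-0.01  0.01  0.  ] n 0.0 wy 0.01 tilt [ 0.001 -0.    -0.   ] F [-0.  -0.8 -1.8] op 0.124 t 23.3
```

View pics/s17.png

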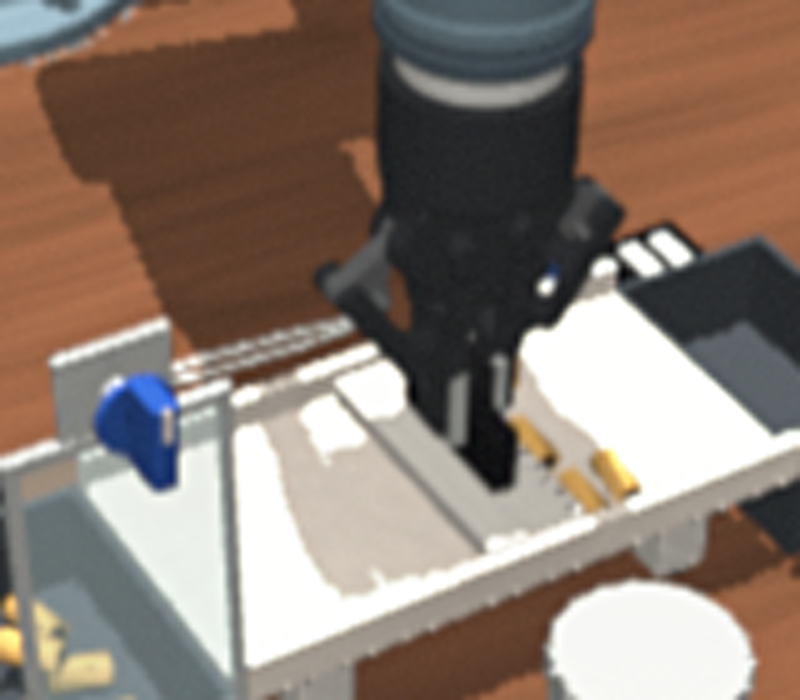

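View pics/t17.png

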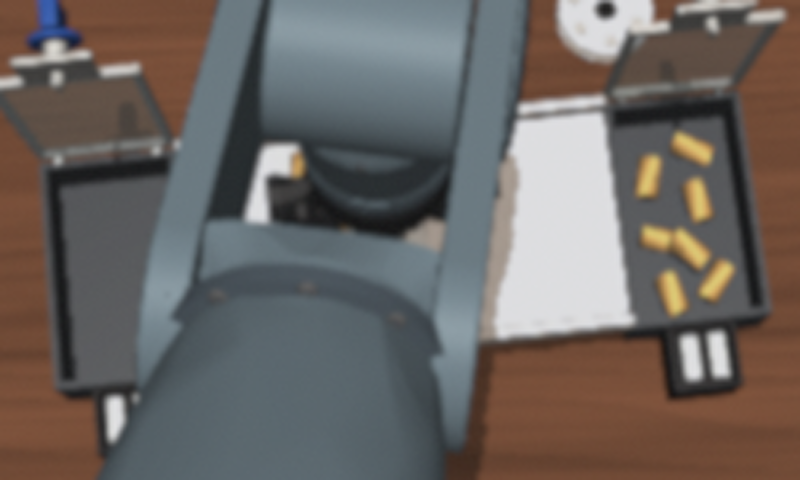

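>>> {"fn": "apply_moves", "kwargs": {
  "plan": "0.15 0 0 0 0 0 0;0.15 0 0 0 0 0 0;0.15 0 0 0 0 0 0;0.15 0 0 0 0 0 0;0.15 0 0 0 0 0 0"
}}

```text
time_s: 23.9
eef_pos: [0.5481, 0.0661, 0.0859]
eef_rot: [0.48, -0.48, -0.52, 0.52]
wrist_force: [0.1, -0.6, -2.1]
opening: 0.124
```

>>> {"fn": "apply_moves", "kwargs": {
  "plan": "0.15 0 0 0 0 0 0;0.15 0 0 0 0 0 0;0.15 0 0 0 0 0 0;0.15 0 0 0 0 0 0;0.15 0 0 0 0 0 0"
}}

```text
time_s: 24.4
eef_pos: [0.5451, 0.1035, 0.0859]
eef_rot: [0.48, -0.48, -0.52, 0.52]
wrist_force: [-0.4, -0.9, -2.1]
opening: 0.127
```

```bash
python3 -c "
from h import *
plan((.5598-.0791*.187,-.084+.187,.0855),1.65)
im=snap('scene','s18',(280,130,440,270),5)
"
```

```text
from [0.5451 0.1035 0.0859] yaw 1.651 shift [-0.01  0.01  0.  ] n 0.0 wy 0.01 tilt [ 0. -0. -0.] F [-0.4 -0.9 -2.1] op 0.127 t 24.4
```

View pics/s18.png

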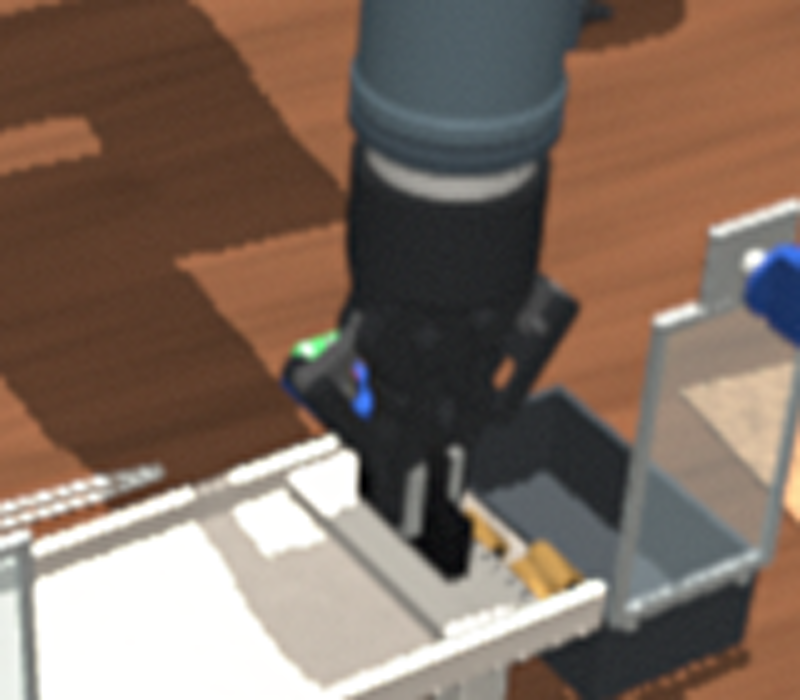

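>>> {"fn": "apply_moves", "kwargs": {
  "plan": "0.1 0 0 0 0 0 0;0.1 0 0 0 0 0 0;0.1 0 0 0 0 0 0;0.1 0 0 0 0 0 0;0.1 0 0 0 0 0 0"
}}

```text
time_s: 24.95
eef_pos: [0.5431, 0.1282, 0.0858]
eef_rot: [-0.48, 0.48, 0.52, -0.519]
wrist_force: [0.5, 0.6, -2.6]
opening: 0.125
```

>>> {"fn": "apply_moves", "kwargs": {
  "plan": "0.1 0 0 0 0 0 0;0.1 0 0 0 0 0 0;0.1 0 0 0 0 0 0;0.1 0 0 0 0 0 0;0.05 0 0 0 0 0 0"
}}

```text
time_s: 25.45
eef_pos: [0.5413, 0.1507, 0.0858]
eef_rot: [0.48, -0.48, -0.52, 0.52]
wrist_force: [0.4, -0.2, -1.9]
opening: 0.124
```

```bash
python3 -c "
from h import *
plan((.5598-.0791*.187,-.084+.187,.0855),1.65)
im=snap('scene','s19',(280,130,440,270),5)
im=snap('top','t19',(190,150,440,300),3.2)
"
```

```text
from [0.5413 0.1507 0.0858] yaw 1.651 shift [-0.96  0.01  0.  ] n 1.0 wy 0.01 tilt [-0.001 -0.     0.   ] F [ 0.4 -0.2 -1.9] op 0.124 t 25.45
```

View pics/s19.png

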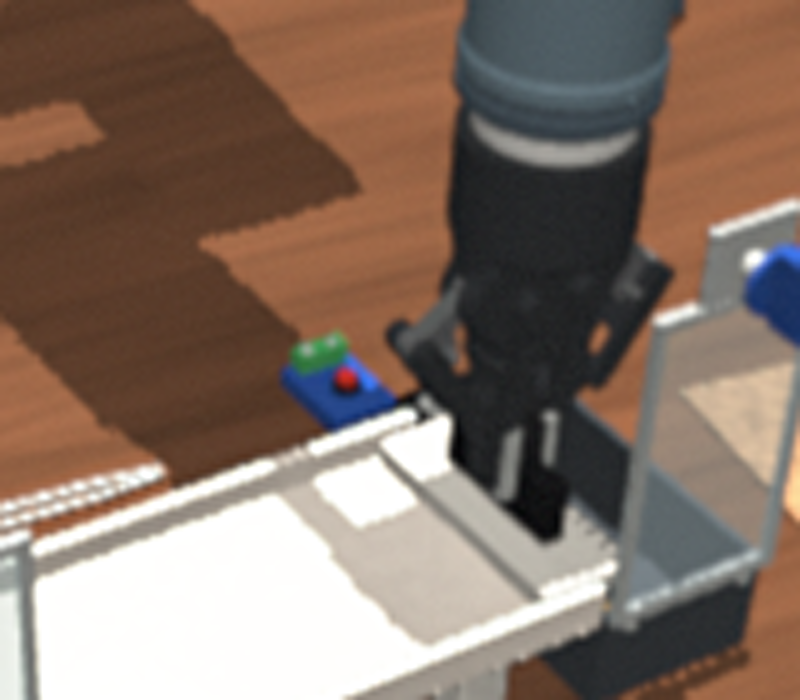

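View pics/t19.png

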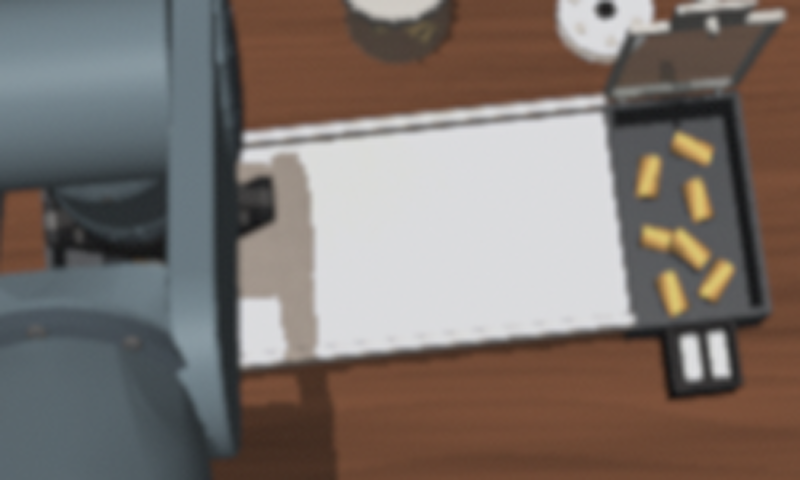

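>>> {"fn": "apply_moves", "kwargs": {
  "plan": "0 -0.3 0 0 0 0 0;0 -0.5 0 0 0 0 0;0 -0.6 0 0 0 0 0;0 -0.6 0.3 0 0 0 0;0 -0.4 0.6 0 0 0 0"
}}

```text
time_s: 26.05
eef_pos: [0.4986, 0.1462, 0.2098]
eef_rot: [-0.478, 0.481, 0.521, -0.518]
wrist_force: [0.7, -0.4, -1.1]
opening: 0.121
```

>>> {"fn": "apply_moves", "kwargs": {
  "plan": "0 0 0.6 0 0 0 0;0.2 0 0.4 0 0 0 0;0.6 0 0 0 0 0 0;0.7 0 0 0 0 0 0;0.7 0 0 0 0 0 0"
}}

```text
time_s: 26.55
eef_pos: [0.4381, 0.2531, 0.2076]
eef_rot: [-0.48, 0.48, 0.52, -0.519]
wrist_force: [0.1, -0.3, -2.8]
opening: 0.124
```

```bash
python3 -c "
from h import *
plan((.5,.35,.2),1.571-.075)
im=snap('scene','s20',(280,130,490,300),3.8)
im=snap('top','t20',(130,150,440,300),2.5)
"
```

```text
from [0.4381 0.2531 0.2076] yaw 1.649 shift [ 1.84  0.16 -1.39] n 1.8 wy 1.28 tilt [0.019 0.    0.003] F [ 0.1 -0.3 -2.8] op 0.124 t 26.55
```

View pics/s20.png

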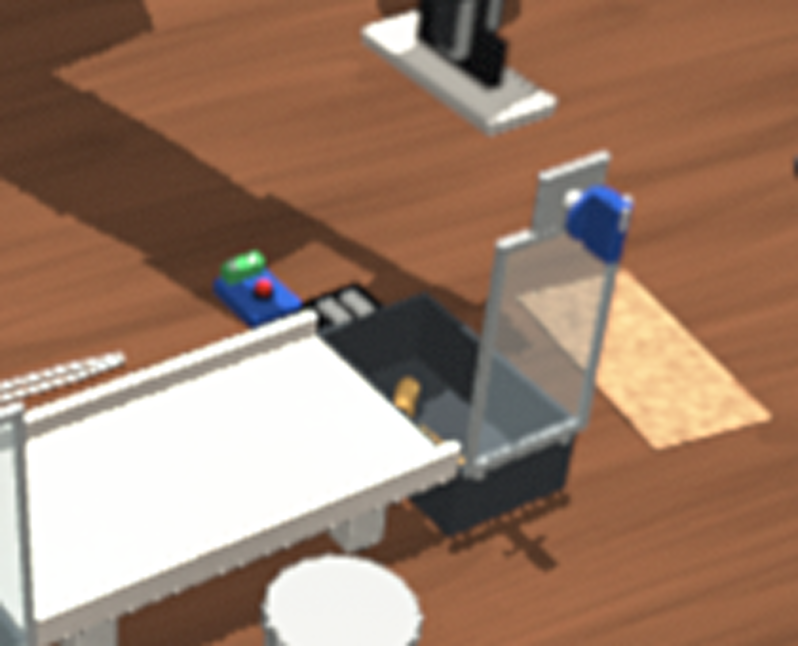

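View pics/t20.png

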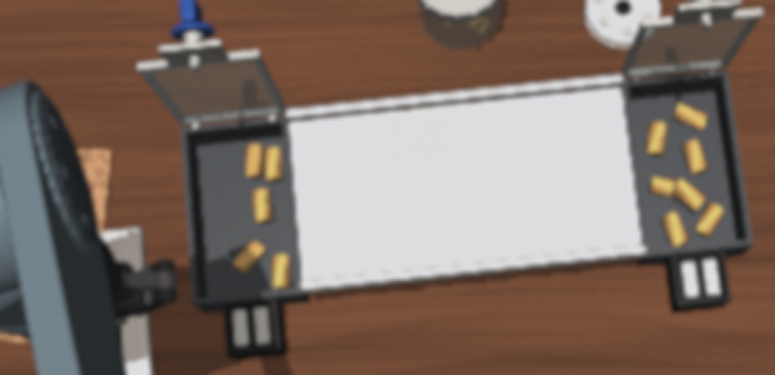

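>>> {"fn": "apply_moves", "kwargs": {
  "plan": "0.5 0 0 0 0.64 0 0;0.5 0 0 0 0.64 0 0;0.5 0 -0.3 0 0 0 0;0.4 0 -0.6 0 0 0 0;0 0 -0.6 0 0 0 0"
}}

```text
time_s: 27.15
eef_pos: [0.5148, 0.3433, 0.2071]
eef_rot: [-0.517, 0.518, 0.482, -0.481]
wrist_force: [0.3, 0.3, -2.2]
opening: 0.122
```

```bash
python3 -c "
from h import *
plan((.525,.3534,.1),1.497)
"
```

```text
from [0.5148 0.3433 0.2071] yaw 1.499 shift [ 0.21  2.14 -0.19] n 2.1 wy 0.02 tilt [ 0.011 -0.     0.01 ] F [ 0.3  0.3 -2.2] op 0.122 t 27.15
```

>>> {"fn": "apply_moves", "kwargs": {
  "plan": "0.2 0.4 -0.15 0 0 0 0;0 0.6 0 0 0 0 0;0 0.6 0 0 0 0 0;0 0.5 0 0 0 0 0;0 0 0 0 0 0 0"
}}

```text
time_s: 27.65
eef_pos: [0.5198, 0.3489, 0.0973]
eef_rot: [0.519, -0.517, -0.478, 0.484]
wrist_force: [-1.6, -0.5, -1.7]
opening: 0.122
```

```bash
python3 -c "
from h import *
plan((.525,.3534,.036),1.497)
im=snap('scene','s21',(370,120,530,270),4)
"
```

```text
from [0.5198 0.3489 0.0973] yaw 1.496 shift [ 0.1   1.23 -0.11] n 1.2 wy -0.01 tilt [-0.056  0.    -0.032] F [-1.6 -0.5 -1.7] op 0.122 t 27.65
```

View pics/s21.png

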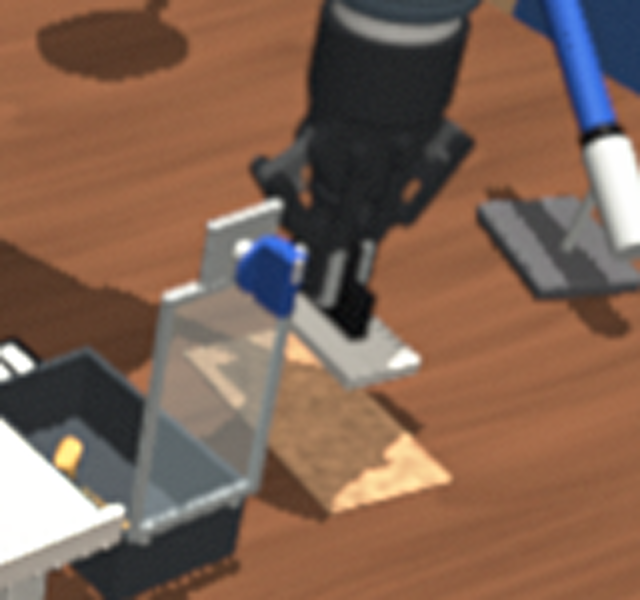

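>>> {"fn": "apply_moves", "kwargs": {
  "plan": "0.05 0.4 -0.05 0 0 0 0;0 0.4 0 0 0 0 0;0 0.2 0 0 0 0 0;0 0 0 0 0 0 0;0 0 0 0 0 0 0"
}}

```text
time_s: 28.2
eef_pos: [0.5258, 0.3535, 0.0525]
eef_rot: [-0.518, 0.518, 0.482, -0.481]
wrist_force: [-0.3, 0.3, -1.3]
opening: 0.124
```

```bash
python3 -c "
from h import *
plan((.525,.3534,.035),1.497)
"
```

```text
from [0.5258 0.3535 0.0525] yaw 1.497 shift [-0.    0.35  0.02] n 0.3 wy -0.0 tilt [0.014 0.    0.007] F [-0.3  0.3 -1.3] op 0.124 t 28.2
```

>>> {"fn": "apply_moves", "kwargs": {
  "plan": "0 0.1 0 0 0 0 0;0 0.1 0 0 0 0 0;0 0.1 0 0 0 0 0;0 0.04 0 0 0 0 0;0 0 0 0 0 0 0"
}}

```text
time_s: 28.7
eef_pos: [0.5248, 0.3533, 0.0347]
eef_rot: [-0.518, 0.518, 0.481, -0.481]
wrist_force: [-4.1, -2.1, 6.1]
opening: 0.122
```

```bash
python3 -c "
from h import *
plan((.525,.3534,.035),1.497)
"
```

```text
from [0.5248 0.3533 0.0347] yaw 1.497 shift [ 0.   -0.01 -0.  ] n 0.0 wy 0.0 tilt [-0.002 -0.    -0.003] F [-4.1 -2.1  6.1] op 0.122 t 28.7
```

>>> {"fn": "apply_moves", "kwargs": {
  "plan": "0 0 0 0 0 0 0.5;0 0 0 0 0 0 0.5;0 0 0 0 0 0 0.5;0 0 0 0 0 0 0.5;0 -0.5 0 0 0 0 0.5"
}}

```text
time_s: 29.2
eef_pos: [0.522, 0.352, 0.0553]
eef_rot: [0.519, -0.517, -0.479, 0.484]
wrist_force: [0.5, -0.4, -0.9]
opening: 0.501
```

>>> {"fn": "apply_moves", "kwargs": {
  "plan": "0 -0.8 0 0 0 0 0.5;0 -0.8 0 0 0 0 0.5;0 -0.8 0 0 0 0 0.4;0 -0.8 0.3 0 0 0 0.4;0 -0.8 0.5 0 0 0 0"
}}

```text
time_s: 29.7
eef_pos: [0.4854, 0.3558, 0.2604]
eef_rot: [-0.518, 0.519, 0.481, -0.481]
wrist_force: [-0.4, 0.1, 1.2]
opening: 0.248
```

```bash
python3 -c "
from h import *
plan((.45,.3534,.3),1.65)
im=snap('scene','s22',(330,110,530,270),3.8)
im=snap('top','t22',(100,150,300,310),3.8)
"
```

```text
from [0.4854 0.3558 0.2604] yaw 1.496 shift [-0.1  -0.79  0.7 ] n 0.8 wy -1.29 tilt [0.006 0.    0.002] F [-0.4  0.1  1.2] op 0.248 t 29.7
```

View pics/s22.png

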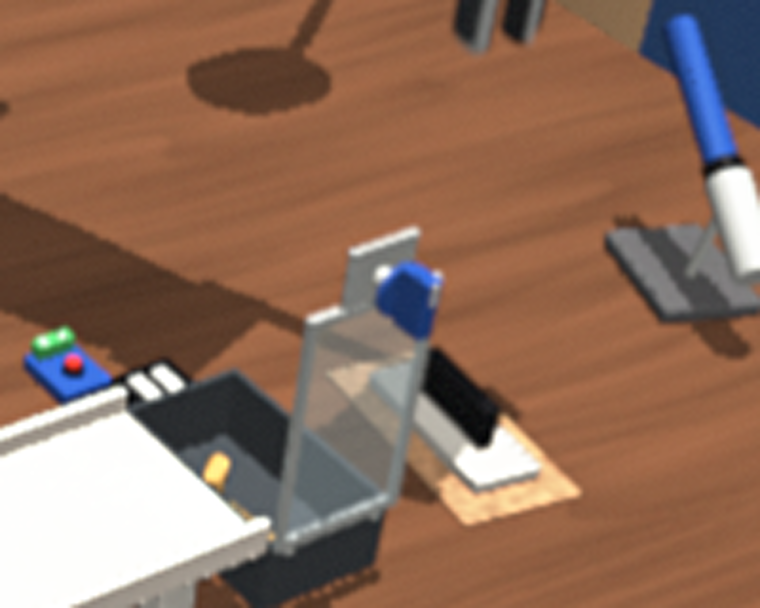

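View pics/t22.png

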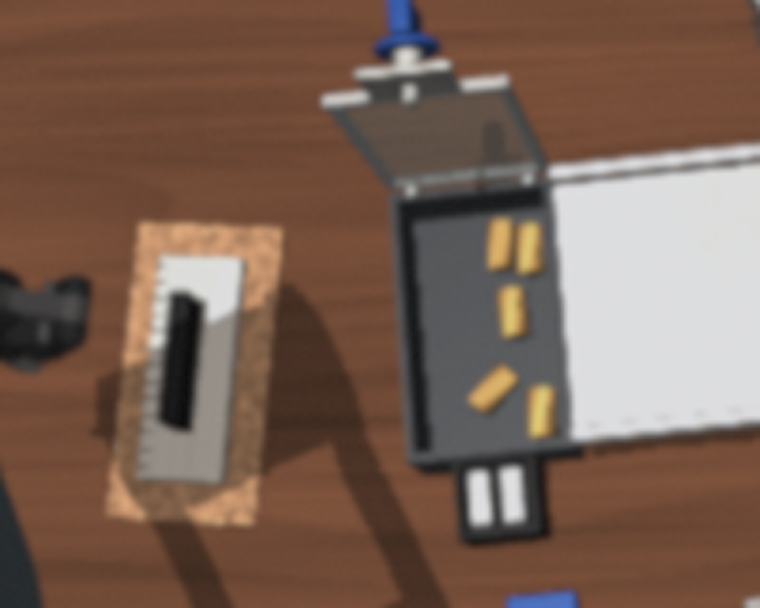

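>>> {"fn": "apply_moves", "kwargs": {
  "plan": "0 -0.5 0 0 1 0 0;0 -0.4 0 0 1 0 0;0 0 0 0 1 0 0;0 0 0 0 1 0 0;0 0 0 0 1 0 0"
}}

```text
time_s: 30.3
eef_pos: [0.4849, 0.3561, 0.3034]
eef_rot: [-0.638, 0.638, 0.305, -0.305]
wrist_force: [0.2, -0.8, -0.6]
opening: -0.003
```

>>> {"fn": "apply_moves", "kwargs": {
  "plan": "0 0 0 0 1 0 0;0 0 0 0 1 0 0;0 0 0 0 1 0 0;0 0 0 0 1 0 0;0 0 0 0 1 0 0"
}}

```text
time_s: 30.8
eef_pos: [0.4849, 0.3561, 0.3031]
eef_rot: [-0.699, 0.7, 0.103, -0.103]
wrist_force: [-0.2, -0.4, -0.0]
opening: -0.001
```

>>> {"fn": "apply_moves", "kwargs": {
  "plan": "0.2 0 0 0 1 0 0;0.5 0 0 0 0.8 0 0;0.6 0 0 0 0 0 0;0.6 0 0 0 0 0 0;0.6 0 0 0 0 0 0"
}}

```text
time_s: 31.3
eef_pos: [0.6098, 0.3708, 0.303]
eef_rot: [-0.706, 0.707, 0.028, -0.029]
wrist_force: [0.2, -0.0, 0.8]
opening: 0.001
```

```bash
python3 -c "
from h import *
plan((.69,.205,.3),.079)
"
```

```text
from [0.6098 0.3708 0.303 ] yaw 0.081 shift [ 1.33  0.06 -3.44] n 3.4 wy 0.02 tilt [ 0.002  0.    -0.007] F [ 0.2 -0.   0.8] op 0.001 t 31.3
```

>>> {"fn": "apply_moves", "kwargs": {
  "plan": "0.33 0 -0.7 0 0 0 0;0.33 0 -0.7 0 0 0 0;0.33 0 -0.7 0 0 0 0;0.33 0 -0.7 0 0 0 0;0 0 -0.6 0 0 0 0"
}}

```text
time_s: 31.8
eef_pos: [0.6898, 0.2043, 0.3023]
eef_rot: [-0.706, 0.707, 0.028, -0.028]
wrist_force: [0.7, 1.1, 0.5]
opening: -0.003
```

>>> {"fn": "apply_moves", "kwargs": {
  "plan": "0 0.3 0 0 0 0 0;0 0.3 0 0 0 0 0;0 0.4 0 0 0 0 0;0 0.4 0 0 0 0 0;0 0 0 0 0 0 0"
}}

```text
time_s: 32.3
eef_pos: [0.6854, 0.208, 0.2282]
eef_rot: [-0.706, 0.707, 0.026, -0.032]
wrist_force: [0.6, 0.6, -1.2]
opening: 0.005
```

```bash
python3 -c "
from h import *
plan((.68,.2044,.216),.079)
im=snap('scene','s23',(330,60,490,260),3)
im=snap('top','t23',(140,80,300,230),3.8)
"
```

```text
from [0.6854 0.208  0.2282] yaw 0.083 shift [-0.11  0.24 -0.06] n 0.2 wy 0.03 tilt [ 0.     0.    -0.072] F [ 0.6  0.6 -1.2] op 0.005 t 32.3
```

View pics/s23.png

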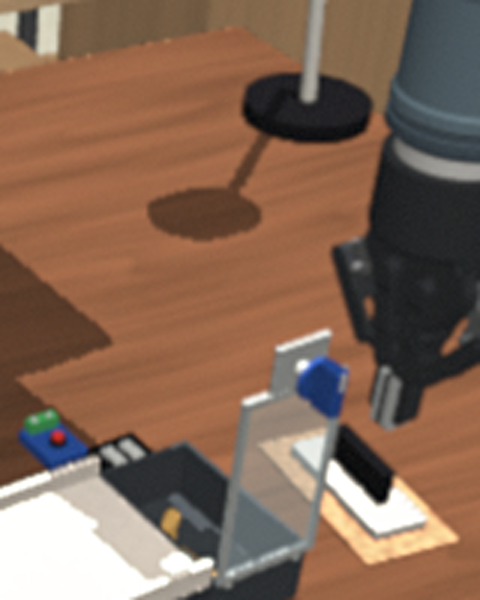

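View pics/t23.png

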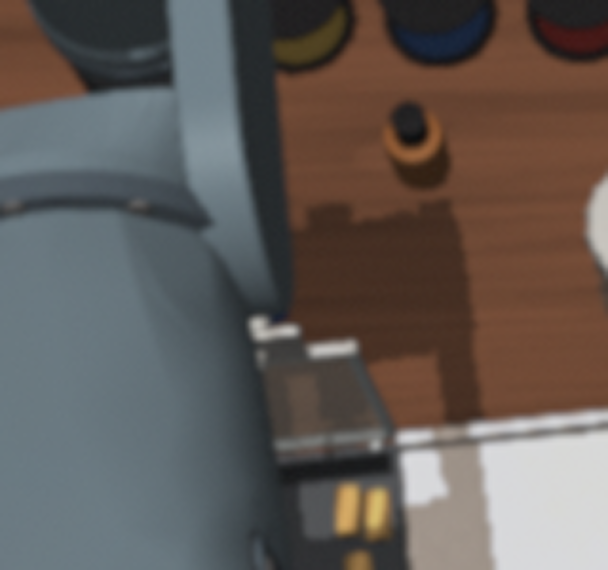

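>>> {"fn": "apply_moves", "kwargs": {
  "plan": "-0.1 0.2 -0.05 0 0 0 0;-0.2 0.05 0 0 0 0 0;-0.2 0 0 0 0 0 0;-0.15 0 0 0 0 0 0;-0.1 0 0 0 0 0 0"
}}

```text
time_s: 32.9
eef_pos: [0.651, 0.2013, 0.2222]
eef_rot: [0.707, -0.706, -0.029, 0.028]
wrist_force: [-0.6, -0.4, -0.7]
opening: 0.002
```

```bash
python3 -c "
from h import *
plan((.5697,.1957,.214),.079)
im=snap('scene','s24',(350,100,470,250),4)
"
```

```text
from [0.651  0.2013 0.2222] yaw 0.081 shift [-1.63  0.16  0.02] n 1.6 wy 0.02 tilt [-0.001  0.     0.014] F [-0.6 -0.4 -0.7] op 0.002 t 32.9
```

View pics/s24.png

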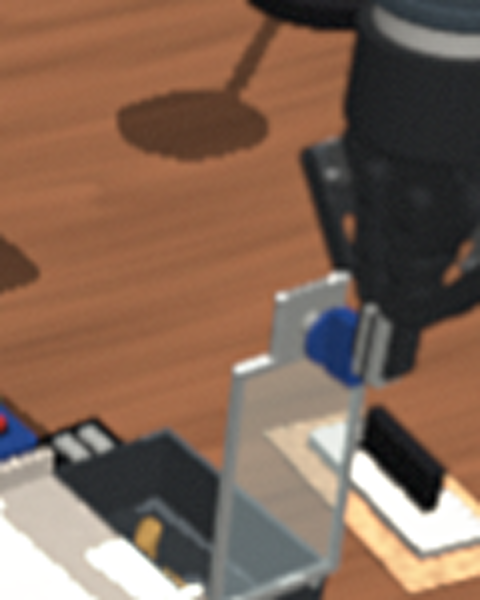

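>>> {"fn": "apply_moves", "kwargs": {
  "plan": "-0.1 0.1 0 0 0 0 0;-0.15 0 0 0 0 0 0;-0.15 0 0 0 0 0 0;-0.15 0 0 0 0 0 0;-0.15 0 0 0 0 0 0"
}}

```text
time_s: 33.45
eef_pos: [0.6156, 0.1983, 0.2164]
eef_rot: [-0.707, 0.707, 0.029, -0.029]
wrist_force: [0.2, -0.5, -0.6]
opening: -0.0
```

```bash
python3 -c "
from h import *
plan((.5697,.1957,.214),.079)
im=snap('scene','s25',(330,100,470,250),4)
"
```

```text
from [0.6156 0.1983 0.2164] yaw 0.081 shift [-0.92  0.05  0.02] n 0.9 wy 0.02 tilt [-0.  0. -0.] F [ 0.2 -0.5 -0.6] op -0.0 t 33.45
```

View pics/s25.png

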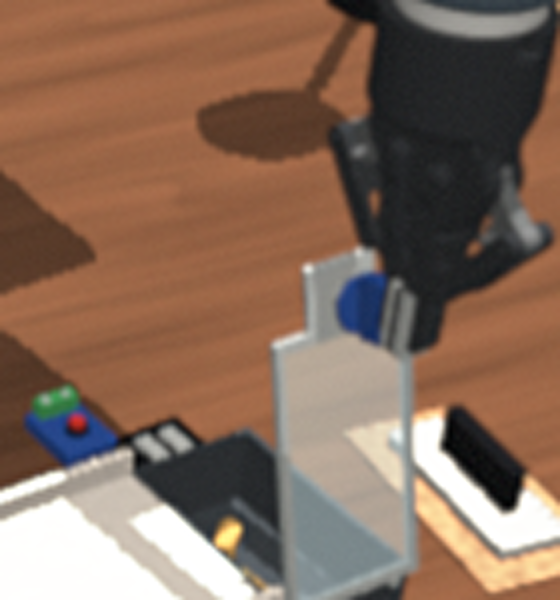

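Lid is tilting. Continue.

>>> {"fn": "apply_moves", "kwargs": {
  "plan": "-0.15 0 0 0 0 0 0;-0.15 0 0 0 0 0 0;-0.15 0 0 0 0 0 0;-0.15 0 0 0 0 0 0;-0.15 0 0 0 0 0 0"
}}

```text
time_s: 34.0
eef_pos: [0.5782, 0.1953, 0.2164]
eef_rot: [0.707, -0.707, -0.029, 0.029]
wrist_force: [0.4, -0.8, 0.2]
opening: -0.001
```

>>> {"fn": "apply_moves", "kwargs": {
  "plan": "-0.15 0 0 0 0 0 0;-0.15 0 0 0 0 0 0;-0.15 0 0 0 0 0 0;-0.1 0 0 0 0 0 0;0 0 0 0 0 0 0"
}}

```text
time_s: 34.5
eef_pos: [0.5509, 0.1932, 0.2164]
eef_rot: [0.707, -0.707, -0.029, 0.029]
wrist_force: [-0.0, -0.2, 0.4]
opening: 0.001
```

```bash
python3 -c "
from h import *
plan((.5697,.1957,.214),.079)
im=snap('scene','s26',(300,100,460,250),4)
"
```

```text
from [0.5509 0.1932 0.2164] yaw 0.081 shift [0.38 0.05 0.02] n 0.4 wy 0.02 tilt [-0.     0.    -0.001] F [-0.  -0.2  0.4] op 0.001 t 34.5
```

View pics/s26.png

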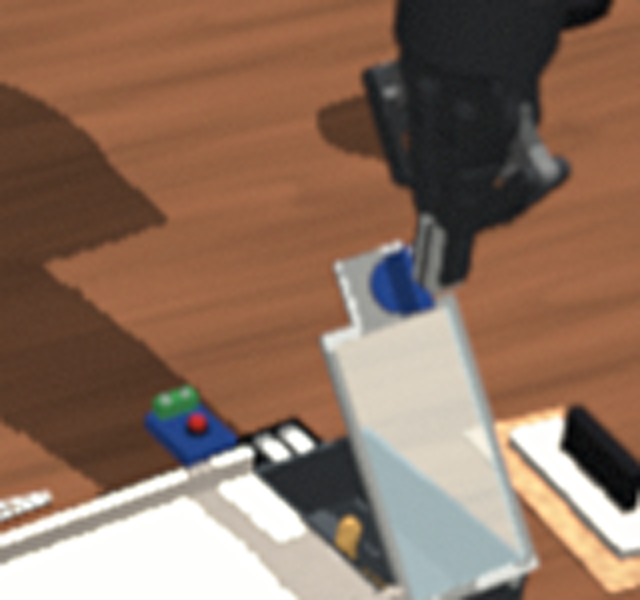

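>>> {"fn": "apply_moves", "kwargs": {
  "plan": "-0.2 0 0 0 0 0 0;-0.2 0 0 0 0 0 0;-0.2 0 0 0 0 0 0;0 0 0 0 0 0 0;0 -0.4 0 0 0 0 0"
}}

```text
time_s: 35.05
eef_pos: [0.5195, 0.1904, 0.234]
eef_rot: [-0.706, 0.707, 0.027, -0.03]
wrist_force: [-0.1, 0.1, -0.2]
opening: -0.001
```

>>> {"fn": "apply_moves", "kwargs": {
  "plan": "0 -0.8 0 0 -1 0 0;0 -0.6 0 0 -1 0 0;0 0 0 0 -1 0 0;0 0 0 0 -1 0 0;0 0 0 0 -1 0 0"
}}

```text
time_s: 35.55
eef_pos: [0.5218, 0.1907, 0.3069]
eef_rot: [-0.666, 0.666, 0.238, -0.237]
wrist_force: [0.7, 0.2, -0.5]
opening: -0.003
```

```bash
python3 -c "
from h import *
plan((.4441,.1857,.2),1.65)
im=snap('scene','s27',(300,100,460,250),4)
"
```

```text
from [0.5218 0.1907 0.3069] yaw 0.686 shift [-1.27  2.14  0.91] n 2.1 wy -8.03 tilt [ 0.005 -0.     0.008] F [ 0.7  0.2 -0.5] op -0.003 t 35.55
```

View pics/s27.png

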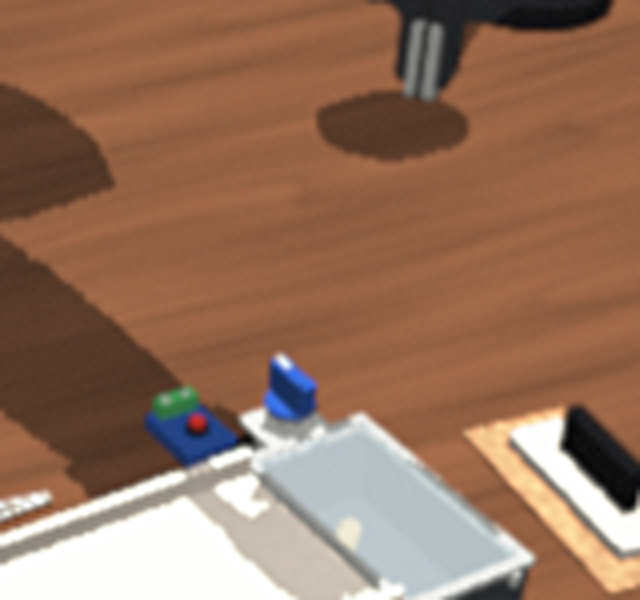

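>>> {"fn": "apply_moves", "kwargs": {
  "plan": "0 0 0 0 -1 0 0.5;0 0 0 0 -1 0 0.5;0 0 0 0 -1 0 0.5;0 0 0 0 -1 0 0.5;0 0 0 0 -1 0 0.5"
}}

```text
time_s: 36.1
eef_pos: [0.5216, 0.1907, 0.3064]
eef_rot: [-0.566, 0.566, 0.423, -0.423]
wrist_force: [-1.0, -0.4, 0.6]
opening: 0.502
```

>>> {"fn": "apply_moves", "kwargs": {
  "plan": "0 0 0 0 -1 0 0.5;0 0 0 0 -1 0 0.5;0 0 0.5 0 -1 0 0.5;0 0 0.5 0 0 0 0.5;0 0 0.5 0 0 0 0.5"
}}

```text
time_s: 36.6
eef_pos: [0.446, 0.1883, 0.3062]
eef_rot: [0.483, -0.483, -0.517, 0.517]
wrist_force: [-0.6, 0.7, 0.5]
opening: 0.499
```

```bash
python3 -c "
from h import *
plan((.4441,.1857,.15),1.65)
im=snap('scene','s28',(330,170,410,230),8)
print([(np.round(a['point'],3),a['score']) for a in ctrl.recognise('scene','knob_empty_grip')])
print(w2px('scene',(.4441,.1857,.08)),w2px('scene',(.4441,.1857,.09)))
im=snap('top','t28',(190,150,440,300),3)
print(w2px('top',(.4441,.1857,.09)))
"
```

```text
from [0.446  0.1883 0.3062] yaw 1.639 shift [-0.05  3.12  0.04] n 3.1 wy -0.09 tilt [-0.001  0.     0.   ] F [-0.6  0.7  0.5] op 0.499 t 36.6
[(array([0.453, 0.184, 0.079]), 0.49), (array([ 0.712, -0.116,  0.016]), 0.45)]
[372.47099992 196.61346717] [372.84880101 192.92195697]
[226.37684535 277.90557963]
```

View pics/s28.png

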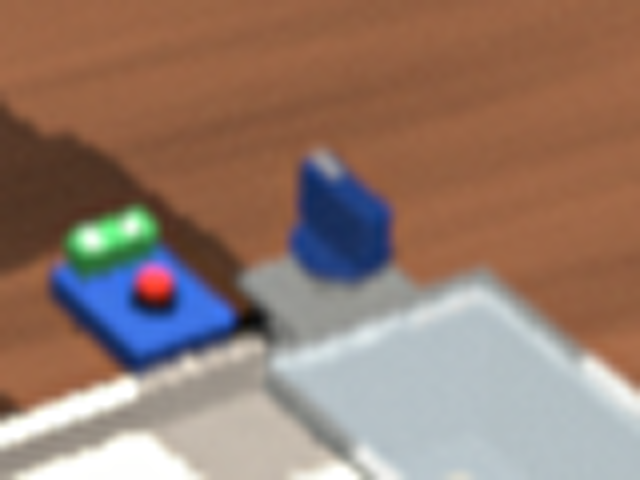

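View pics/t28.png

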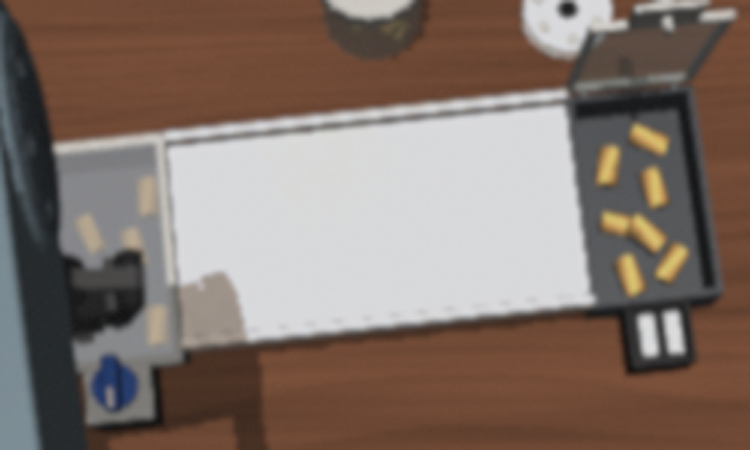

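>>> {"fn": "apply_moves", "kwargs": {
  "plan": "-0.05 0.7 0.04 0 -0.09 0 0.5;0 0.8 0 0 0 0 0.5;0 0.8 0 0 0 0 0.5;0 0.6 0 0 0 0 0.5;0 0 0 0 0 0 0.5"
}}

```text
time_s: 37.25
eef_pos: [0.4425, 0.1852, 0.1571]
eef_rot: [0.482, -0.478, -0.517, 0.522]
wrist_force: [0.5, -0.5, 0.9]
opening: 0.497
```

>>> {"fn": "apply_moves", "kwargs": {
  "plan": "0 0.2 0 0 0 0 0.4;0 0.2 0 0 0 0 0.4;0 0 0 0 0 0 0.4;0 0 0 0 0 0 0.4;0 0 0 0 0 0 0.4"
}}

```text
time_s: 37.75
eef_pos: [0.4456, 0.1859, 0.1423]
eef_rot: [-0.479, 0.48, 0.52, -0.519]
wrist_force: [0.7, 0.5, 0.4]
opening: 0.4
```

```bash
python3 -c "
from h import *
plan((.4441,.1857,.084),1.65)
im=snap('scene','s29',(320,110,420,230),5)
"
```

```text
from [0.4456 0.1859 0.1423] yaw 1.652 shift [-0.    1.17  0.03] n 1.2 wy 0.01 tilt [ 0.015 -0.     0.001] F [0.7 0.5 0.4] op 0.4 t 37.75
```

View pics/s29.png

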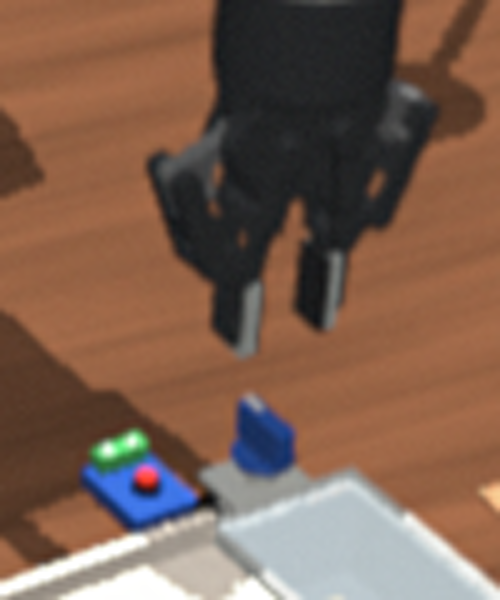

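>>> {"fn": "apply_moves", "kwargs": {
  "plan": "0 0.3 0.03 0 0 0 0.4;0 0.4 0 0 0 0 0.4;0 0.3 0 0 0 0 0.4;0 0.15 0 0 0 0 0.4;0 0 0 0 0 0 0.4"
}}

```text
time_s: 38.3
eef_pos: [0.4429, 0.1856, 0.0833]
eef_rot: [0.48, -0.479, -0.519, 0.52]
wrist_force: [-0.7, 0.1, 0.3]
opening: 0.401
```

```bash
python3 -c "
from h import *
plan((.4441,.1857,.084),1.65)
im=snap('scene','s30',(320,110,420,230),5)
"
```

```text
from [0.4429 0.1856 0.0833] yaw 1.652 shift [ 0.   -0.01 -0.02] n 0.0 wy 0.01 tilt [-0.013  0.    -0.001] F [-0.7  0.1  0.3] op 0.401 t 38.3
```

View pics/s30.png

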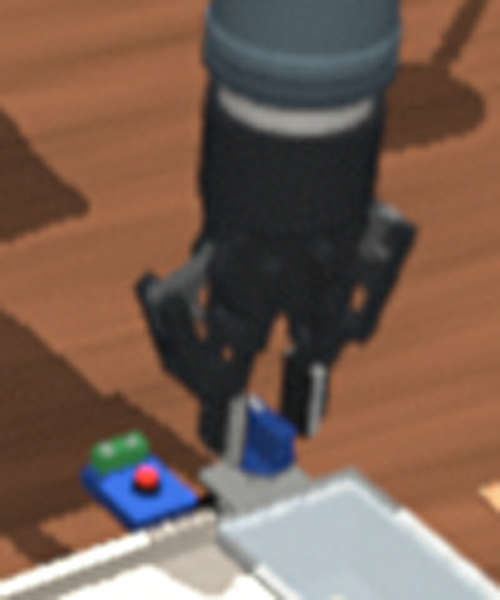

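>>> {"fn": "apply_moves", "kwargs": {
  "plan": "0 0 0 0 0 0 0.2;0 0 0 0 0 0 0.2;0 0 0 0 0 0 0;0 0 0 0 0 0 0;0 0 0 0 0 0 0"
}}

```text
time_s: 38.85
eef_pos: [0.444, 0.186, 0.0845]
eef_rot: [-0.479, 0.48, 0.52, -0.519]
wrist_force: [0.5, 2.3, 3.9]
opening: 0.093
```

>>> {"fn": "apply_moves", "kwargs": {
  "plan": "0 0 0 0 0 0 0;0 0.05 0 0 0 0 0;0 0.05 0 0 0 0 0;0 0.05 0 0 0 0 0;0 0 0 0 0 0 0"
}}

```text
time_s: 39.35
eef_pos: [0.444, 0.1859, 0.0765]
eef_rot: [-0.479, 0.48, 0.52, -0.519]
wrist_force: [-0.5, 3.5, 7.3]
opening: 0.096
```

```bash
python3 -c "
from h import *
plan((.4441,.1857,.084),1.65)
im=snap('scene','s31',(320,110,420,230),5)
"
```

```text
from [0.444  0.1859 0.0765] yaw 1.652 shift [-0.   -0.15 -0.  ] n 0.2 wy 0.01 tilt [0.01  0.    0.004] F [-0.5  3.5  7.3] op 0.096 t 39.35
```

View pics/s31.png

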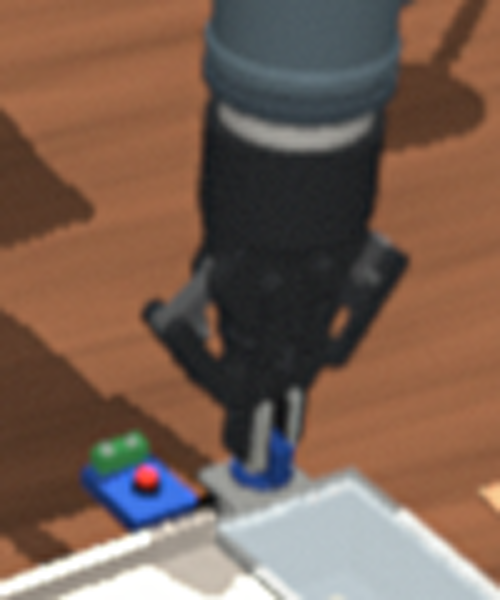

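>>> {"fn": "apply_moves", "kwargs": {
  "plan": "0 0.04 0 0 0 0 0;0 0.04 0 0 0 0 0;0 0.04 0 0 0 0 0;0 0 0 0 0 0 0;0 0 0 0 0 0 0"
}}

```text
time_s: 39.9
eef_pos: [0.4444, 0.186, 0.0729]
eef_rot: [-0.479, 0.479, 0.52, -0.52]
wrist_force: [-9.8, -0.1, 29.3]
opening: 0.101
```

>>> {"fn": "apply_moves", "kwargs": {
  "plan": "0 -0.02 0 0 0.8 0 0;0 0 0 0 0.8 0 0;0 0 0 0 0.8 0 0;0 0 0 0 0.8 0 0;0 0 0 0 0.8 0 0"
}}

```text
time_s: 40.4
eef_pos: [0.4443, 0.1865, 0.0732]
eef_rot: [0.59, -0.59, -0.391, 0.389]
wrist_force: [-5.9, 4.7, 21.8]
opening: 0.098
```

```bash
python3 -c "
from h import *
plan((.4441,.1857,.084),.079)
im=snap('scene','s32',(320,110,420,230),5)
"
```

```text
from [0.4443 0.1865 0.0732] yaw 1.168 shift [-0.02 -0.22 -0.  ] n 0.2 wy 9.07 tilt [ 0.008 -0.     0.016] F [-5.9  4.7 21.8] op 0.098 t 40.4
```

View pics/s32.png

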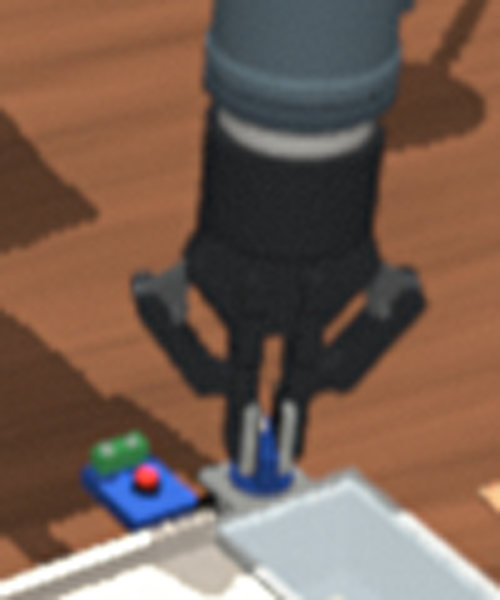

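>>> {"fn": "apply_moves", "kwargs": {
  "plan": "0 0 0 0 0.9 0 0;0 0 0 0 0.9 0 0;0 0 0 0 0.9 0 0;0 0 0 0 0.9 0 0;0 0 0 0 0.9 0 0"
}}

```text
time_s: 40.95
eef_pos: [0.4447, 0.187, 0.0732]
eef_rot: [0.673, -0.672, -0.219, 0.217]
wrist_force: [-3.7, 5.7, 19.2]
opening: 0.099
```

>>> {"fn": "apply_moves", "kwargs": {
  "plan": "0 0 0 0 0.9 0 0;0 0 0 0 0.9 0 0;0 0 0 0 0.9 0 0;0 0 0 0 0.9 0 0;0 0 0 0 0.9 0 0"
}}

```text
time_s: 41.45
eef_pos: [0.4454, 0.1872, 0.0733]
eef_rot: [0.707, -0.705, -0.032, 0.029]
wrist_force: [-1.6, 8.4, 16.8]
opening: 0.095
```

```bash
python3 -c "
from h import *
plan((.4441,.1857,.084),.079)
print(ctrl.get_obs()['torque'],ctrl.get_obs()['q'].round(2))
im=snap('scene','s33',(320,110,420,230),5)
"
```

```text
from [0.4454 0.1872 0.0733] yaw 0.087 shift [-0.03 -0.21 -0.03] n 0.2 wy 0.07 tilt [-0.021 -0.     0.037] F [-1.6  8.4 16.8] op 0.095 t 41.45
[1.35040464 0.2615567  0.0668869 ] [0.15 0.21 1.96 0.   0.97 0.06]
```

View pics/s33.png

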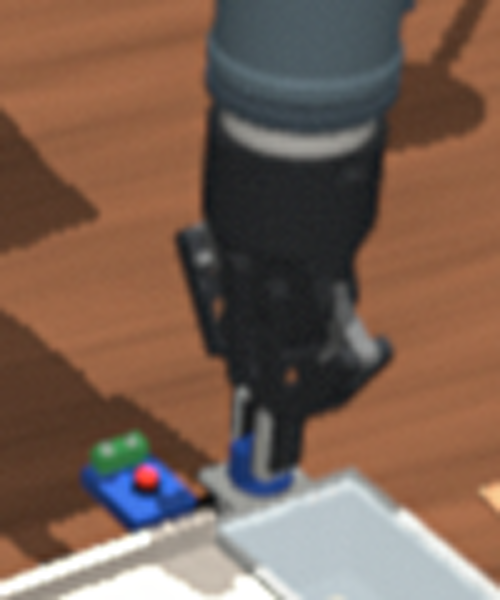

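>>> {"fn": "apply_moves", "kwargs": {
  "plan": "0 0 0 0 0.25 0 0;0 0 0 0 0 0 0;0 0 0 0 0 0 0;0 -0.03 0 0 0 0 0;0 -0.03 0 0 0 0 0"
}}

```text
time_s: 42.0
eef_pos: [0.4453, 0.1872, 0.0756]
eef_rot: [0.708, -0.706, -0.023, 0.02]
wrist_force: [2.1, 9.0, 7.1]
opening: 0.097
```

>>> {"fn": "apply_moves", "kwargs": {
  "plan": "0 0 0 0 0 0 0.3;0 0 0 0 0 0 0.3;0 0 0 0 0 0 0.3;0 0 0 0 0 0 0.35;0 -0.2 0 0 0 0 0.35"
}}

```text
time_s: 42.5
eef_pos: [0.4417, 0.1851, 0.0829]
eef_rot: [-0.706, 0.707, 0.02, -0.023]
wrist_force: [-0.2, -0.5, -0.8]
opening: 0.353
```

```bash
python3 -c "
from h import *
show()
im=snap('scene','s34',(320,110,420,230),5)
"
```

```text
t 42.5 p [0.4417 0.1851 0.0829] F [-0.2 -0.5 -0.8] op 0.353
R [[0.998, -0.004, -0.062], [0.062, -0.001, 0.998], [-0.004, -1.0, -0.001]]
```

View pics/s34.png

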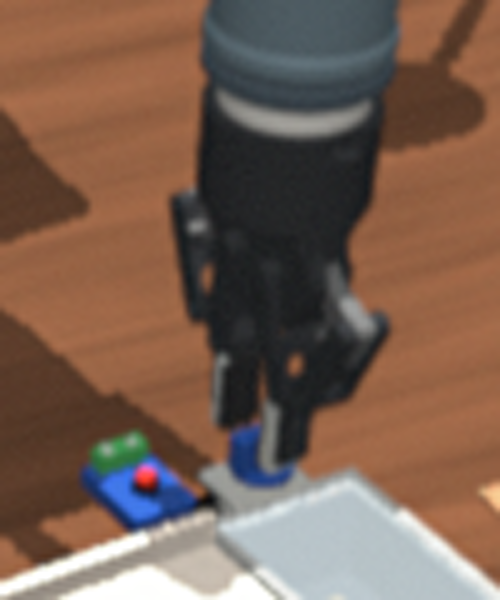

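>>> {"fn": "apply_moves", "kwargs": {
  "plan": "0 -0.3 0 0 0 0 0.4;0 -0.5 0 0 0 0 0.4;0 -0.8 0 0 0 0 0.4;0 -0.8 0 0 0 0 0.4;0 -0.8 0 0 0 0 0.4"
}}

```text
time_s: 43.05
eef_pos: [0.4431, 0.1853, 0.2459]
eef_rot: [-0.707, 0.707, 0.022, -0.022]
wrist_force: [2.0, 0.5, -1.1]
opening: 0.402
```

>>> {"fn": "apply_moves", "kwargs": {
  "plan": "-0.5 -0.5 0 0 0 0 0.4;-0.5 0 -0.5 0 0 0 0.4;-0.3 0 -0.6 0 0 0 0.4;0 0 -0.6 0 0 0 0.4;0 0 -0.6 0 0 0 0.4"
}}

```text
time_s: 43.55
eef_pos: [0.3851, 0.0658, 0.2697]
eef_rot: [-0.707, 0.707, 0.022, -0.022]
wrist_force: [0.3, -0.1, 0.0]
opening: 0.4
```

```bash
python3 -c "
from h import *
show()
im=snap('scene','s35',(320,150,420,230),8)
im=snap('top','t35',(100,150,300,310),3.8)
T=np.array([.5495,.0205,0]);a=.079;ex=np.array([np.cos(a),np.sin(a),0]);ey=np.array([-ex[1],ex[0],0])
k=T+.173*ey-.092*ex
for z in (.08,.073,.069): print(z,(w2px('scene',k+[0,0,z+.01])-[320,150])*8)
"
```

```text
t 43.55 p [0.3851 0.0658 0.2697] F [ 0.3 -0.1  0. ] op 0.4
R [[0.998, 0.001, -0.062], [0.062, -0.001, 0.998], [0.001, -1.0, -0.001]]
0.08 [422.85430042 343.43904166]
0.073 [420.73480691 364.14458979]
0.069 [419.53106463 375.90738505]
```

View pics/s35.png

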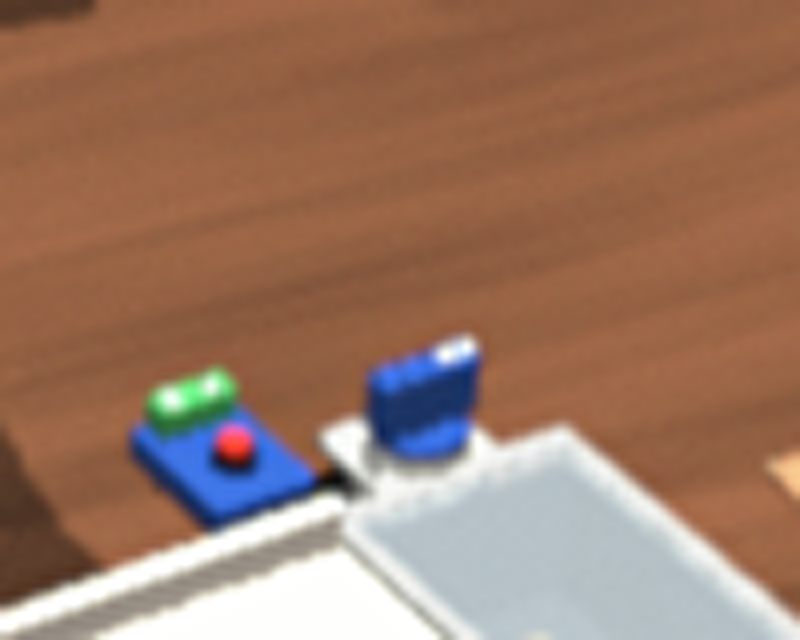

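View pics/t35.png

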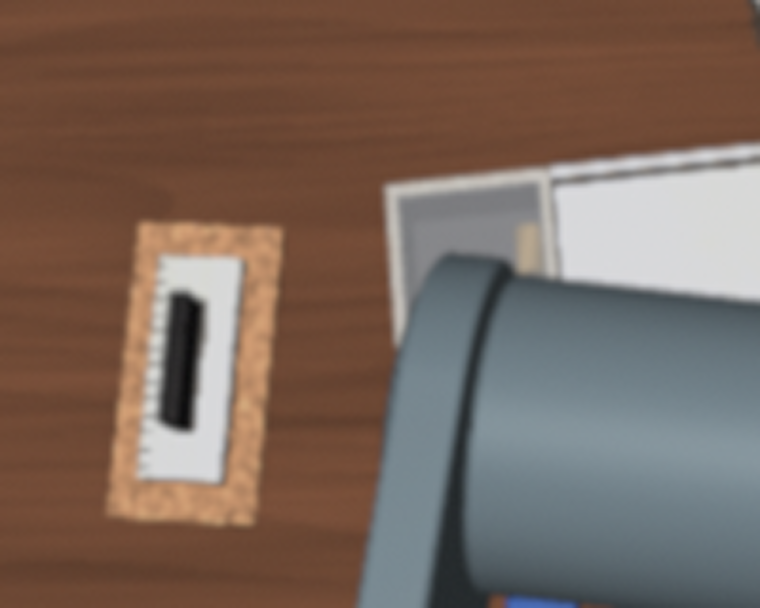

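>>> {"fn": "apply_moves", "kwargs": {
  "plan": "-0.1 0 -0.7 0 0 0 0.4;-0.1 0 -0.7 0 0 0 0.4;-0.1 0 -0.7 0 0 0 0.4;-0.2 0 -0.7 0 0 0 0.4;-0.2 0 -0.7 0 0 0 0.4"
}}

```text
time_s: 44.15
eef_pos: [0.3612, -0.1108, 0.2695]
eef_rot: [-0.707, 0.707, 0.022, -0.022]
wrist_force: [1.2, 0.2, -0.2]
opening: 0.399
```

>>> {"fn": "apply_moves", "kwargs": {
  "plan": "-0.2 0 -0.7 0 0 0 0.4;-0.2 0 -0.7 0 0 0 0.4;-0.2 0 -0.7 0 0 0 0.4;-0.2 0 -0.7 0 0 0 0.4;-0.2 0 -0.7 0 0 0 0.4"
}}

```text
time_s: 44.65
eef_pos: [0.3222, -0.2888, 0.2694]
eef_rot: [0.707, -0.707, -0.022, 0.022]
wrist_force: [0.6, 0.7, -0.8]
opening: 0.404
```

>>> {"fn": "apply_moves", "kwargs": {
  "plan": "-0.2 0 -0.6 0 0 0 0.4;-0.2 0 -0.6 0 0 0 0.4;0 0 -0.6 0 0 0 0.4;0 0 0 0 0 0 0.4;0 0 0 0 0 0 0.4"
}}

```text
time_s: 45.15
eef_pos: [0.3081, -0.3784, 0.2689]
eef_rot: [0.707, -0.706, -0.021, 0.022]
wrist_force: [0.3, -0.5, 0.2]
opening: 0.398
```

```bash
python3 - <<'E'
from h import *
show()
im=snap('top','t36',(100,60,560,380),1.7)
cv2.imwrite('pics/t36b.png',cv2.resize(im[180:300,110:260],None,fx=5,fy=5,interpolation=cv2.INTER_CUBIC))
im=snap('scene','s36')
T=np.array([.5495,.0205,0]);a=.079;ex=np.array([np.cos(a),np.sin(a),0]);ey=np.array([-ex[1],ex[0],0])
k=T+.173*ey-.092*ex
outs=[]
box=(345,175,400,220);f=7
for s in (.005,.007,.0095):
    c=cv2.resize(im[box[1]:box[3],box[0]:box[2]],None,fx=f,fy=f,interpolation=cv2.INTER_CUBIC)
    for z in (.09-s,.07-s):
        q=[(w2px('scene',k+u*.005*ex+v*.017*ey+[0,0,z])-[box[0],box[1]]+.5)*f-.5 for u,v in ((1,1),(1,-1),(-1,-1),(-1,1))]
        cv2.polylines(c,[np.int32(np.round(q))],True,(0,255,255),1)
    outs.append(c)
cv2.imwrite('pics/k36.png',cv2.resize(np.hstack(outs),None,fx=.69,fy=.69,interpolation=cv2.INTER_AREA))
for n in ['canister','reel_hub','tinner_tin','power_module','straightedge','steel1','lid_empty','lid_packed']:
    r=ctrl.recognise('top',n)
    print(n,[(np.round(a['point'],3).tolist(),round(a['score'],2)) for a in r][:3])
E
```

```text
t 45.15 p [ 0.3081 -0.3784  0.2689] F [ 0.3 -0.5  0.2] op 0.398
R [[0.998, -0.001, -0.061], [0.061, 0.002, 0.998], [-0.0, -1.0, 0.002]]
canister [([0.444, 0.184, 0.073], 0.69), ([0.696, 0.025, 0.091], 0.61)]
reel_hub [([0.702, -0.109, 0.016], 0.95)]
tinner_tin [([0.372, -0.142, 0.017], 0.93), ([0.463, -0.343, 0.015], 0.31)]
power_module [([0.372, 0.166, 0.009], 0.97), ([0.444, 0.183, 0.071], 0.19)]
straightedge [([0.518, 0.355, 0.011], 0.58), ([0.551, 0.021, 0.048], 0.43)]
steel1 [([0.463, -0.344, 0.014], 0.64)]
lid_empty [([0.524, 0.196, 0.055], 0.8)]
lid_packed [([0.698, 0.02, 0.092], 0.71), ([0.628, -0.143, 0.162], 0.64)]
```

View pics/t36.png

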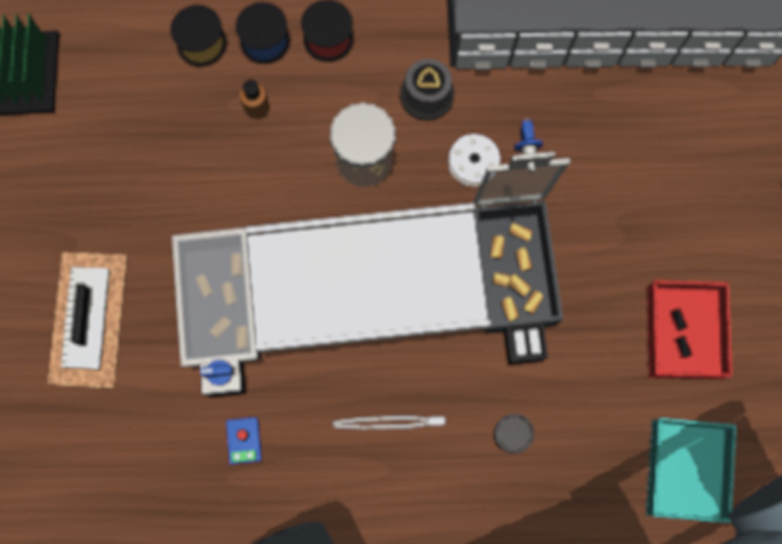

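View pics/t36b.png

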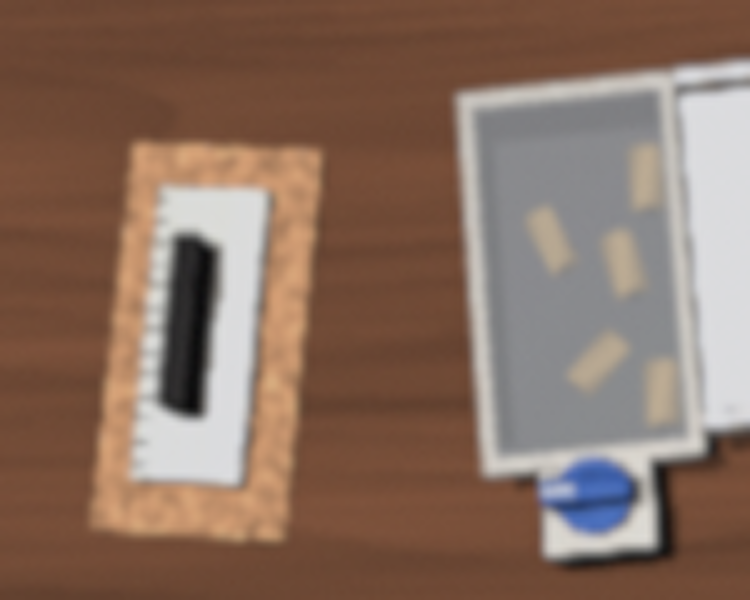

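View pics/k36.png

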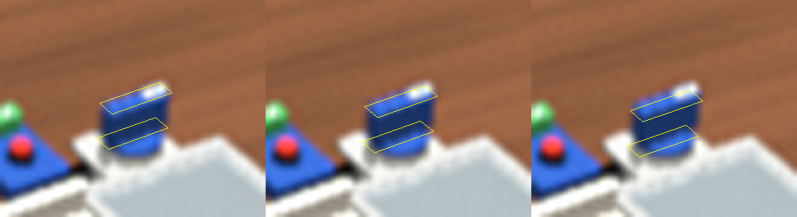

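View pics/s36.png

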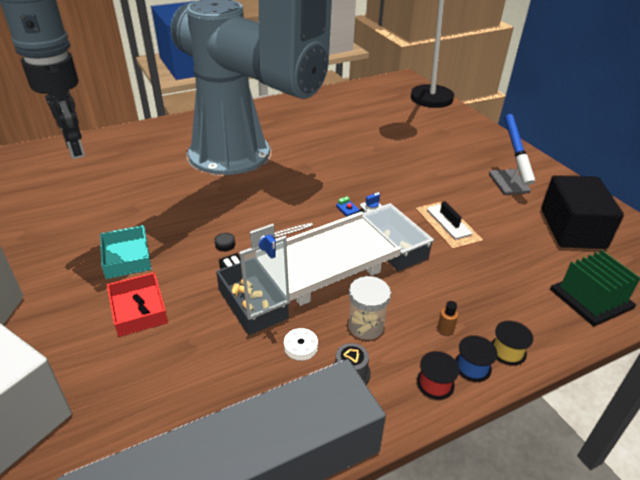

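```bash
python3 - <<'E'
from h import *
def edge(f):
    im=cv2.imread(f).astype(float); d=im[...,0]-im[...,2]
    out=[]
    for u in range(367,379):
        col=d[195:214,u]; 
        # last crossing of 60 going down
        i=[j for j in range(len(col)-1) if col[j]>=45>col[j+1]]
        out.append(round(195+i[-1]+(col[i[-1]]-45)/(col[i[-1]]-col[i[-1]+1]),2) if i else None)
    return out
for f in ('s27','s28','s29','s35','s36'): print(f,edge(f'pics/{f}_full.png'))
k=(.4441,.1857)
for z in (.06,.055,.053): print(z,w2px('scene',(*k,z)).round(2))
E
```

```text
s27 [np.float64(202.75), np.float64(203.67), np.float64(204.1), np.float64(204.4), np.float64(204.62), np.float64(204.71), np.float64(204.76), np.float64(204.62), np.float64(204.03), np.float64(203.46), np.float64(202.83), np.float64(201.25)]
s28 [np.float64(202.31), np.float64(203.32), np.float64(203.79), np.float64(204.1), np.float64(204.36), np.float64(204.48), np.float64(204.6), np.float64(204.43), np.float64(203.97), np.float64(203.49), np.float64(202.82), np.float64(196.0)]
s29 [np.float64(202.33), np.float64(203.35), np.float64(203.8), np.float64(204.1), np.float64(204.38), np.float64(204.48), np.float64(204.61), np.float64(204.43), np.float64(204.0), np.float64(203.49), np.float64(202.83), None]
s35 [np.float64(204.69), np.float64(205.53), np.float64(206.49), np.float64(206.82), np.float64(206.99), np.float64(207.0), np.float64(206.99), np.float64(206.91), np.float64(206.74), np.float64(206.38), np.float64(205.72), np.float64(204.42)]
s36 [np.float64(204.71), np.float64(205.56), np.float64(206.46), np.float64(206.82), np.float64(206.99), np.float64(207.02), np.float64(206.99), np.float64(206.91), np.float64(206.74), np.float64(206.37), np.float64(205.74), np.float64(204.4)]
0.06 [371.73 203.88]
0.055 [371.54 205.67]
0.053 [371.47 206.39]
```

The knob disc has dropped about 2.6 px, roughly 7 mm, from its "out" position, and the wing lies along y. That means it is locked. Everything else checks out, so I'm handing in.

```bash
python3 -c "
from h import *
print(ctrl.hand_in()); show()"
```

```text
the job is handed in; nothing more can be done
None
the job is handed in; nothing more can be done
```

The whole task was carried out and handed in at about 45 s of robot time; the hand-in gives no verdict, so I can't confirm that it passed.

**What I did**
- Put both black steel standoffs in the red bin.
- Swept all five brass ones together with the held straightedge into the empty box.
- Laid the straightedge back on its mat.
- Tipped the box's lid shut, pushed the knob in to its stop, turned it a quarter turn clockwise and let go.

**What the last pictures showed**
- **Standoffs:** both steel are in the red bin, all five brass are in the closed box, and the tray is empty.
- **Straightedge:** it lies flat and lengthwise near the middle of the mat.
- **Lid and knob:** the lid is flat and the knob's wing lies along y. The knob sits about 7 mm in, judged from its disc edge moving about 2.6 px.
- **Rest of the bench:** the packed box is still open and upright, the bystanders are where they started (within measurement error), and the arm is clear of everything.

**What disagreed**
- The straightedge's rib looks black in the pictures, though the description says red. It was the only such tool there and it lay on the mat, so I used it.
- A wing-outline overlay could not separate 5 mm from 7 mm of knob travel, so the 7 mm rests on the disc-edge measurement.
- In the final picture, the networks also gave a "canister" label to the locked knob (its top match) and a "lid_packed" label to the canister. The pictures showed both to be wrong.

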